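# Bin the worn blade cassette and ease the sharps box flap shut

## Task

Drop the worn red blade cassette into the open yellow sharps box on the ski-tuning bench, then shut the box: take its spring-closing flap by the black bar and ease it all the way down, never letting it fall or slam. Leave the good blue cassette where it lies.

Things in the scene. Friction and masses are not known exactly. Their poses are not given: they have to be found in the camera images.
- red_cassette: The worn blade cassette: a loose red plastic block, 64 mm long (its x axis), 24 mm wide (its y axis), 30 mm tall, about 70 g, with a thin steel strip along its top. It lies flat on a 4 mm thick black rubber mat. Origin at the centre of its underside.
- blue_cassette: The good cassette: the same block in blue, on the same mat, to be left alone. Origin at the centre of its underside.
- sharps_box: Yellow open box fixed to the bench: 100 deep (x), 180 wide (y), 120 mm tall, 5 mm walls. Origin: centre of its underside; its labelled front looks along -x, towards the robot. Flap hinge along y at x 45, z 123. The flap: 98 x 176 x 6 mm panel, then two arms to a black bar, 12 mm thick, along y, 143 mm from the hinge; 88 mm of bar free between the arms, 39 mm slot between bar and panel.
- flap (a joint): Aluminium flap's angle, rad: 0 shut (level), 2.1 fully open. Bar middle in box frame, mm: x 45 - 143 cos q, y 0, z 123 + 143 sin q. Starts about 2.1, leaning back past upright; weight and friction hold it there, under 1 N at the bar frees it. From about upright, spring and weight (up to 2 N at the bar) drive it shut; let go, it slams. The bar turns easily in a pinch. Shut, it stays shut.
Not all that is in view belongs to the job. Of the things that look like the red_cassette, take the one that is farthest to the robot's left at the start.

How it is judged:
By the outcome, as a careful person would: the job done as asked, in the order asked, and still so for the second after the job is handed in, with the robot touching nothing.
It also fails if it takes over 54 s, if anything falls off the work surface, if the arm or the gripper's body presses on something with over 40 N, if the wrist force passes 120 N, or if a joint passes its speed limit or range.

## Robot

A 6-joint arm with a two-finger parallel gripper is mounted at the origin on the work surface. World frame = base frame: x ahead of the robot, y to its left, z up, the work surface at z = 0. Lengths are in mm, angles in rad, forces in N, time in s.
With the tool pointing down it reaches from about 200 to 875 mm from the base axis. Payload 3.4 kg.
Tool frame: the origin (TCP) lies where the fingers leave the gripper's body, on its centre line; the fingertips stand 97 mm ahead of it and the grasp point (between the pads) lies 78 mm ahead of it; x points along the fingers, z is the direction in which the jaws open and shut, and the axes are right-handed (so a half turn about x gives the same grasp; the last joint's range is limited). The gripper opens to 94 mm and grips with 3 to 60 N. Pads are 16 mm wide; open, the fingers measure 119 mm over their backs; the gripper's body (75 mm by 177 mm) begins 78 mm behind the grasp point.
Start: joints at [-1.32, 0.276, 1.505, -0, 1.361, -0.121], TCP at [208.893, -535.741, 302.693] pointing down, gripper open.
Joint ranges: [-2.89, 2.89], [-0.75, 2.08], [0.22, 2.7], [-1.18, 4.32], [0.11, 2.71], [-2.7, 2.7]. Speed limits (rad/s): [2.57, 2.57, 3.14, 3.14, 3.14, 3.14].

## Interface

Orientations are given as a unit quaternion [w, x, y, z].
In Python, from cell import ctrl, snapshot, ticket gives the robot as it stands.
- The arm moves only by the shell command python3 -m creep 'ROWS' [FORCE]. ROWS is JSON, a list of rows, each a list of 7 numbers: the shift along the tool's x, y, z in cm, then the turn, a rotation vector about the tool's x, y, z in degrees, then the opening, from 0 (shut) to 1 (fully open). In form: [[tx, ty, tz, rx, ry, rz, fingers], ...]. A call has 1 to 20 rows; each row is the pose to reach, as a shift and turn from the pose commanded when the call began, along the tool's axes at that moment; what a row does not reach only later rows make up. A row lasts 1/12 s, in which the tool goes at most 41.7 mm and 7.16 degrees, less where a joint would pass 70% of its speed; a pose out of reach is approached as far as the arm can. A call with a gripper value outside its range is refused whole. The fingers move at their own pace and stop on an object; FORCE is the grip in N (left out, the last holds). Time passes only in rows, so rows that repeat a pose let the fingers close. It gives the time, the measured TCP pose, the force and the opening at its end, in the units of the state.
- ctrl.get_obs(): the state, without advancing time (a new reading comes with each control period).
- snapshot(name): name is "scene" or "side" or "wrist"; returns a dict with "color" (400x640x3 uint8, red, green, blue), "camera_matrix" (3x3 intrinsics, pixels), "camera_from_world" (4x4, takes a point from world to camera coordinates); the wrist camera has in their place "T_tool_cam" (4x4, takes a point from camera to tool coordinates, whose origin is the TCP and whose axes are the tool frame's). Camera axes: x right, y up, looking along -z (the intrinsics and any distortion apply to the point x, -y, -z); pixel columns grow to the right and rows downward; lengths in mm; the calibration is good to about 2 mm. A picture is of the moment at which its call begins: read the wrist's pose just before it. There is no depth.
- ticket.hand_in(): hands the job in, once; it reports no verdict.
The state is a dict: "t": time; "joints": joint angles; "dq": joint speeds; "joint_efforts": joint torques, N m; "tcp_pos": TCP position; "ee_rot": TCP orientation; "ft_force": force on the tool from outside, world axes, zero at the start; "torque": the same for the moment, N m; "finger_gap": finger opening in mm.
Only numpy, scipy, OpenCV 4.12 (cv2) and the standard library are available. Lean on these libraries where they do the work, as an engineer would, in place of code of your own. Each camera call takes 0.05 s, during which the arm holds its last target.

## Working session

There is one attempt and no reset: what is moved stays moved. The work goes in short steps, Python scripts to look and compute and a shell command to move; the robot and the scene stay as the last step left them, time stands still between calls to the robot, and variables do not carry over. Pictures are saved under pics/ and viewed, and the job is handed in when it is done.

```bash
ls; mkdir -p pics; python3 - <<'E'
from cell import ctrl, snapshot
import cv2, numpy as np
o=ctrl.get_obs(); print({k:np.round(v,3).tolist() for k,v in o.items()})
for n in ["scene","side","wrist"]:
    s=snapshot(n); cv2.imwrite(f"pics/{n}0.png",s["color"][:,:,::-1]); print(n,{k:np.round(v,3).tolist() for k,v in s.items() if k!="color"})
E
```

```text
pics
{'t': 0.0, 'joints': [-1.32, 0.277, 1.506, -0.0, 1.361, -0.121], 'dq': [0.0, -0.001, 0.001, 0.002, 0.0, 0.001], 'joint_efforts': [0.001, -40.458, -23.724, 0.07, 0.035, -0.0], 'tcp_pos': [208.775, -535.336, 301.807], 'ee_rot': [0.583, 0.399, 0.584, -0.399], 'ft_force': [0.336, -0.192, 0.327], 'torque': [-0.039, 0.004, 0.046], 'finger_gap': 94.278}
scene {'camera_matrix': [[395.833, 0.0, 315.471], [0.0, 395.833, 194.796], [0.0, 0.0, 1.0]], 'camera_from_world': [[0.261, 0.965, -0.016, 18.846], [-0.598, 0.175, 0.782, 231.712], [0.758, -0.194, 0.623, -1414.612], [0.0, 0.0, 0.0, 1.0]]}
side {'camera_matrix': [[368.578, 0.0, 316.799], [0.0, 368.578, 207.233], [0.0, 0.0, 1.0]], 'camera_from_world': [[-0.819, -0.573, 0.024, 279.853], [0.358, -0.479, 0.802, -321.964], [-0.448, 0.665, 0.597, -717.405], [0.0, 0.0, 0.0, 1.0]]}
wrist {'camera_matrix': [[312.407, 0.0, 321.48], [0.0, 312.407, 197.539], [0.0, 0.0, 1.0]], 'T_tool_cam': [[0.0, 0.25, -0.968, -81.761], [0.001, 0.968, 0.25, 71.161], [1.0, -0.001, 0.0, -0.393], [0.0, 0.0, 0.0, 1.0]]}
```

View pics/scene0.png

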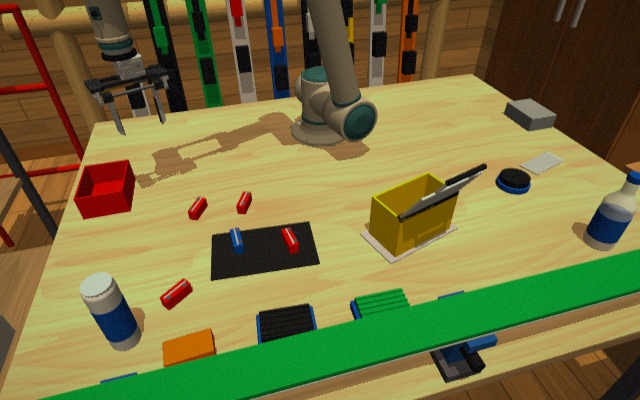

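View pics/side0.png

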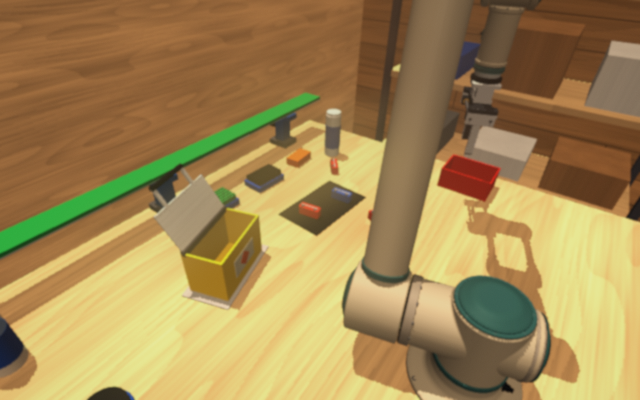

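View pics/wrist0.png

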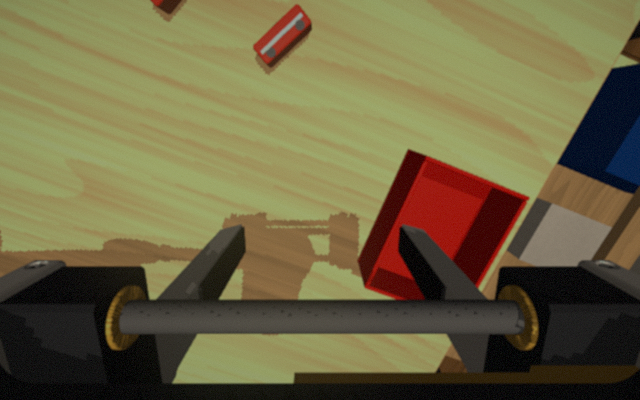

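Candidates for red_cassette in the scene view, where +y (robot's left) runs to the right: (198,208), (244,202), (176,293) and (290,239). The red tray at (105,188) is not a cassette. The one at (290,239) is farthest left and lies on the mat, so I'll check it in a crop and measure.

```bash
cat > h.py <<'E'
import numpy as np, cv2
from cell import ctrl, snapshot
from scipy.spatial.transform import Rotation as R
def tool(o):
    T=np.eye(4); q=o["ee_rot"]; T[:3,:3]=R.from_quat([q[1],q[2],q[3],q[0]]).as_matrix(); T[:3,3]=o["tcp_pos"]; return T
def shot(n):
    o=ctrl.get_obs(); s=snapshot(n)
    s["wc"]=tool(o)@s["T_tool_cam"] if n=="wrist" else np.linalg.inv(s["camera_from_world"])
    return s
def ray(s,p):
    K=s["camera_matrix"]; x=(p[0]-K[0,2])/K[0,0]; y=(p[1]-K[1,2])/K[1,1]
    return s["wc"][:3,3], s["wc"][:3,:3]@np.array([x,-y,-1.])
def onz(s,p,z):
    c,d=ray(s,p); return c+d*(z-c[2])/d[2]
def tri(a,b):
    A=[];B=[]
    for s,p in(a,b):
        c,d=ray(s,p); d=d/np.linalg.norm(d); P=np.eye(3)-np.outer(d,d); A.append(P);B.append(P@c)
    X=np.linalg.lstsq(np.vstack(A),np.hstack(B),rcond=None)[0]; return X
def proj(s,X):
    v=np.linalg.inv(s["wc"])@np.append(X,1); K=s["camera_matrix"]; return K[0,0]*v[0]/-v[2]+K[0,2], K[1,1]*-v[1]/-v[2]+K[1,2]
def crop(s,x0,y0,w,h,k,f):
    cv2.imwrite("pics/"+f,cv2.resize(s["color"][y0:y0+h,x0:x0+w,::-1],None,fx=k,fy=k,interpolation=cv2.INTER_CUBIC))
E
python3 - <<'E'
from h import *
s=shot("scene"); d=shot("side")
crop(s,200,150,300,120,2.6,"c1.png"); crop(d,150,150,230,160,3.4,"c2.png")
for p in [(290,239),(244,202),(198,208),(176,293)]: print(p,onz(s,p,20).round())
E
```

```text
(290, 239) [ 527. -226.   20.]
(244, 202) [ 354. -316.   20.]
(198, 208) [ 345. -437.   20.]
(176, 293) [ 618. -492.   20.]
```

View pics/c1.png

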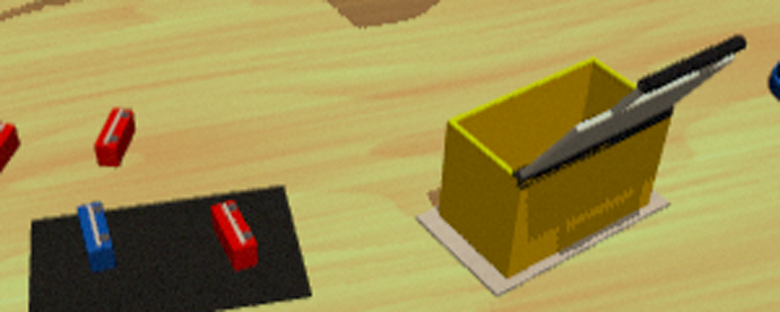

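View pics/c2.png

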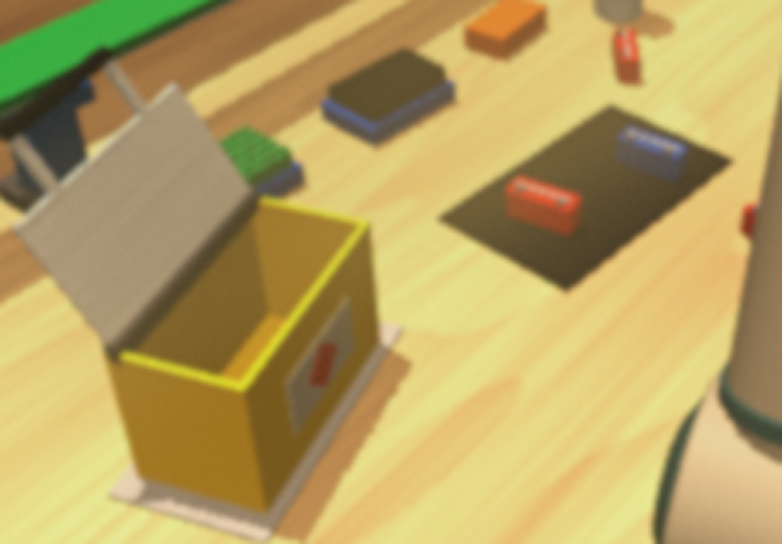

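The crops show the chosen red block on the mat at scene (290,239), 50 px right of the blue one, with a steel strip on top. The box rim corners are clear in both views. Next I'll triangulate the box and the cassette ends.

```bash
python3 - <<'E'
from h import *
s=shot("scene"); d=shot("side")
S=lambda x,y:(200+x/2.6-.3,150+y/2.6-.3); D=lambda x,y:(150+x/3.4-.35,150+y/3.4-.35)
P={}
for n,a,b in [("F-",(448,122),(370,220)),("F+",(594,60),(245,385)),("B-",(516,173),(262,200)),("barL",(743,40),(15,128)),("barR",(640,85),(105,52))]:
    X=tri((s,S(*a)),(d,D(*b))); print(n,X.round(1), np.round(np.subtract(proj(s,X),S(*a)),1),np.round(np.subtract(proj(d,X),D(*b)),1)); P[n]=X
    if n[0] in "FB": print("  onz120",onz(s,S(*a),120).round(1),onz(d,D(*b),120).round(1))
v=P["F+"]-P["F-"]; print("len",np.linalg.norm(v),"yaw",np.degrees(np.arctan2(-v[0],v[1])))
# cassette via mask, side+scene
for nm,c,roi in[("scene",s,(270,215,310,260)),("side",d,(290,195,330,225))]:
    im=cv2.cvtColor(c["color"],cv2.COLOR_RGB2HSV); x0,y0,x1,y1=roi
    m=cv2.inRange(im,(0,120,60),(12,255,255))|cv2.inRange(im,(168,120,60),(180,255,255))
    mm=np.zeros_like(m); mm[y0:y1,x0:x1]=m[y0:y1,x0:x1]
    ct=max(cv2.findContours(mm,0,2)[0],key=cv2.contourArea); mo=cv2.moments(mm,True); ctr=(mo["m10"]/mo["m00"],mo["m01"]/mo["m00"])
    print(nm,mo["m00"],ctr,onz(c,ctr,19).round(1)); 
    ap=cv2.approxPolyDP(ct,1.5,True)[:,0]; print([(p.tolist(),onz(c,p,34).round(0)[:2].tolist(),onz(c,p,4).round(0)[:2].tolist()) for p in ap])
E
```

```text
F- [542.2 -28.9 119.8] [-0.6 -0.2] [-0.5  0.2]
  onz120 [543.5 -28.  120. ] [541.6 -30.1 120. ]
F+ [492.3 140.7 119.8] [-0.7 -0.1] [-0.9  0.2]
  onz120 [493.7 141.9 120. ] [491.1 139.3 120. ]
B- [6.223e+02 5.000e-01 1.197e+02] [-0.7 -0.2] [-0.6  0.2]
  onz120 [623.6   1.6 120. ] [621.3  -0.7 120. ]
barL [659.5 152.2 249.6] [-2.5 -0. ] [-2.4  0. ]
barR [688.7  55.1 247.7] [0.5 0.1] [ 0.4 -0. ]
len 176.75271140786884 yaw 16.404357481296884
scene 285.0 (289.68070175438595, 240.540350877193) [ 530.7 -227.3   19. ]
[([282, 228], [498.0, -239.0], [466.0, -234.0]), ([282, 238], [532.0, -245.0], [502.0, -242.0]), ([291, 254], [589.0, -236.0], [561.0, -231.0]), ([297, 252], [586.0, -221.0], [558.0, -216.0]), ([297, 240], [549.0, -213.0], [519.0, -207.0]), ([293, 244], [559.0, -225.0], [530.0, -220.0]), ([285, 230], [507.0, -233.0], [476.0, -228.0]), ([286, 227], [497.0, -228.0], [466.0, -224.0]), ([290, 228], [504.0, -220.0], [472.0, -215.0]), ([288, 231], [513.0, -227.0], [481.0, -222.0]), ([293, 239], [543.0, -221.0], [513.0, -216.0]), ([296, 238], [541.0, -213.0], [512.0, -208.0]), ([290, 227], [500.0, -219.0], [468.0, -214.0])]
side 264.0 (309.6287878787879, 209.58333333333334) [ 529.3 -230.5   19. ]
[([299, 204], [559.0, -218.0], [584.0, -250.0]), ([301, 213], [528.0, -186.0], [552.0, -217.0]), ([314, 218], [485.0, -190.0], [506.0, -221.0]), ([318, 217], [478.0, -200.0], [500.0, -232.0]), ([319, 206], [506.0, -245.0], [528.0, -279.0]), ([306, 202], [549.0, -238.0], [573.0, -272.0])]
```

```bash
cat >> h.py <<'E'
def delta(pos,yaw,flip=1,pitch=None,Rw=None):
    """tool down, tool z along world direction yaw(deg)"""
    T=tool(ctrl.get_obs())
    if Rw is None:
        a=np.radians(yaw); z=np.array([np.cos(a),np.sin(a),0]); x=np.array([0,0,-1.]); Rw=np.column_stack([x,np.cross(z,x),z])
    M=T[:3,:3].T@Rw; t=T[:3,:3].T@(np.array(pos)-T[:3,3])
    return (t/10).round(2), np.degrees(R.from_matrix(M).as_rotvec()).round(1)
E
python3 - <<'E'
from h import *
print(tool(ctrl.get_obs()).round(3))
z=34+78+97
for yaw in (98,-82):
    print(yaw,delta([530-0,-228,270],yaw))
E
```

```text
[[-0.00000e+00  9.32000e-01  3.63000e-01  2.08870e+02]
 [ 0.00000e+00  3.63000e-01 -9.32000e-01 -5.35668e+02]
 [-1.00000e+00  0.00000e+00 -0.00000e+00  3.02485e+02]
 [ 0.00000e+00  0.00000e+00  0.00000e+00  1.00000e+00]]
98 (array([  3.26,  41.1 , -17.  ]), array([-166.7,    0. ,   -0. ]))
-82 (array([  3.26,  41.1 , -17.  ]), array([13.3, -0. , -0. ]))
```

```bash
python3 -m creep '[[3.2,41,-17,13,0,0,1],[3.2,41,-17,13,0,0,1],[3.2,41,-17,13,0,0,1],[3.2,41,-17,13,0,0,1],[3.2,41,-17,13,0,0,1],[3.2,41,-17,13,0,0,1],[3.2,41,-17,13,0,0,1],[3.2,41,-17,13,0,0,1],[3.2,41,-17,13,0,0,1],[3.2,41,-17,13,0,0,1],[3.2,41,-17,13,0,0,1],[3.2,41,-17,13,0,0,1],[3.2,41,-17,13,0,0,1],[3.2,41,-17,13,0,0,1],[3.2,41,-17,13,0,0,1],[3.2,41,-17,13,0,0,1]]' 20
python3 - <<'E'
from h import *
s=shot("wrist"); cv2.imwrite("pics/w1.png",s["color"][:,:,::-1])
print(proj(s,[530,-228,34]))
im=cv2.cvtColor(s["color"],cv2.COLOR_RGB2HSV)
m=cv2.inRange(im,(0,120,60),(12,255,255))|cv2.inRange(im,(168,120,60),(180,255,255))
for c in cv2.findContours(m,0,2)[0]:
    if cv2.contourArea(c)>300:
        b=cv2.minAreaRect(c); q=cv2.boxPoints(b); W=np.array([onz(s,p,34) for p in q]); print(b,W.round(1)[:,:2].tolist(),W.mean(0).round(1))
E
```

```text
t: 1.68
tcp_pos: [528.2, -229.6, 270.9]
ee_rot: [0.534, 0.463, 0.534, -0.463]
ft_force: [-0.8, 0.2, 0.1]
finger_gap: 93.9
(np.float64(320.28945839907334), np.float64(185.3528735350652))
((449.3240051269531, 359.33905029296875), (27.122045516967773, 20.63633918762207), 58.392494201660156) [[344.2, -392.9], [362.2, -410.1], [332.4, -435.5], [313.7, -418.1]] [ 338.1 -414.1   34. ]
((366.5, 346.5), (27.0, 37.0), 90.0) [[357.5, -286.0], [363.7, -329.4], [326.2, -336.8], [319.8, -292.2]] [ 341.8 -311.1   34. ]
((318.9999694824219, 184.49998474121094), (62.99999237060547, 23.999996185302734), 90.0) [[561.3, -209.9], [564.8, -234.0], [498.5, -244.1], [494.8, -218.7]] [ 529.9 -226.7   34. ]
((580.4011840820312, 139.2724609375), (29.765256881713867, 82.79314422607422), 62.56026840209961) [[602.4, -438.5], [648.4, -498.2], [626.1, -521.2], [578.4, -460.9]] [ 613.8 -479.7   34. ]
((591.603515625, 12.258621215820312), (95.91753387451172, 19.515687942504883), 4.763641834259033) [[714.6, -407.9], [730.1, -404.3], [736.3, -492.4], [720.9, -497.3]] [ 725.5 -450.5   34. ]
```

View pics/w1.png

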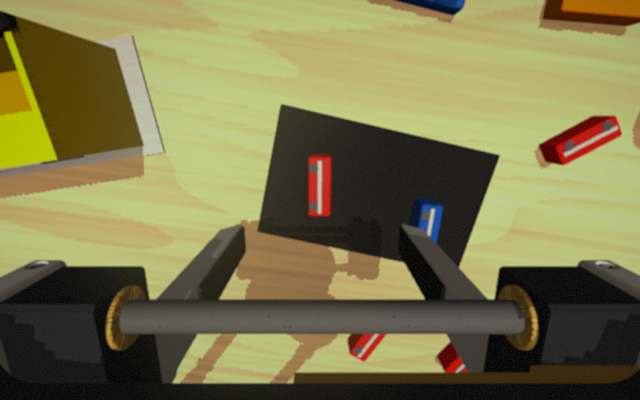

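The wrist view shows the red cassette at (319,184), in line with the jaws. The blue one at (430,225) is well outside the finger sweep. Descending and gripping.

```bash
python3 -m creep '[[3,0.2,-0.26,0,0,0,0.7],[6,0.2,-0.26,0,0,0,0.7],[9,0.2,-0.26,0,0,0,0.7],[12,0.2,-0.26,0,0,0,0.7],[14,0.2,-0.26,0,0,0,0.7],[15.2,0.2,-0.26,0,0,0,0.7],[16,0.2,-0.26,0,0,0,0.7],[16.4,0.2,-0.26,0,0,0,0.7],[16.4,0.2,-0.26,0,0,0,0.7],[16.4,0.2,-0.26,0,0,0,0.15],[16.4,0.2,-0.26,0,0,0,0.15],[16.4,0.2,-0.26,0,0,0,0.1],[16.4,0.2,-0.26,0,0,0,0.1],[16.4,0.2,-0.26,0,0,0,0.1],[16.4,0.2,-0.26,0,0,0,0.1],[16.4,0.2,-0.26,0,0,0,0.1],[16.4,0.2,-0.26,0,0,0,0.1]]' 20
```

```text
t: 3.15
tcp_pos: [530.9, -225.6, 106.9]
ee_rot: [0.535, 0.462, 0.535, -0.462]
ft_force: [-0.1, 0.5, 2.0]
finger_gap: 24.0
```

```bash
python3 -m creep '[[-1,0,0,0,0,0,0.1],[-3,0,0,0,0,0,0.1],[-6,0,0,0,0,0,0.1],[-9,0,0,0,0,0,0.1],[-12,0,0,0,0,0,0.1],[-15,0,0,0,0,0,0.1],[-18,0,0,0,0,0,0.1],[-19.3,0,0,0,0,0,0.1],[-19.3,0,0,0,0,0,0.1],[-19.3,0,0,0,0,0,0.1]]'
python3 - <<'E'
from h import *
o=ctrl.get_obs(); print(o["ft_force"],o["finger_gap"])
print(delta([560.4,68.6,300],-73.6))
s=shot("wrist"); cv2.imwrite("pics/w2.png",s["color"][:,:,::-1])
E
```

```text
t: 3.98
tcp_pos: [530.6, -225.4, 300.4]
ee_rot: [0.535, 0.463, 0.534, -0.462]
ft_force: [-1.1, 0.0, -1.9]
finger_gap: 23.6
[-1.13814819  0.04713936 -1.90271295] 23.586650747360245
(array([ 2.000e-02,  7.200e+00, -2.866e+01]), array([-8.1,  0.1, -0.1]))
```

View pics/w2.png

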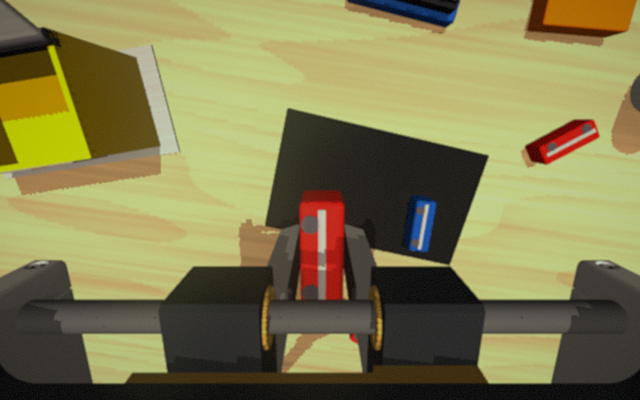

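The red cassette is held straight between the pads at (322,245), and the blue one is undisturbed on the mat. Moving over the box.

```bash
python3 -m creep '[[0,0.7,-3,-1,0,0,0.1],[0,1.5,-6,-2,0,0,0.1],[0,2.3,-9,-3,0,0,0.1],[0,3,-12,-4,0,0,0.1],[0,3.8,-15,-5,0,0,0.1],[0,4.6,-18,-6,0,0,0.1],[0,5.4,-21,-7,0,0,0.1],[0,6.2,-24,-8,0,0,0.1],[0,6.8,-27,-8,0,0,0.1],[0,7.2,-28.7,-8,0,0,0.1],[0,7.2,-28.7,-8,0,0,0.1],[0,7.2,-28.7,-8,0,0,0.1]]'
python3 - <<'E'
from h import *
print(delta([560.4,68.6,168],-73.6))
s=shot("wrist"); cv2.imwrite("pics/w3.png",s["color"][:,:,::-1])
E
```

```text
t: 5.03
tcp_pos: [559.7, 69.4, 297.7]
ee_rot: [0.565, 0.422, 0.567, -0.425]
ft_force: [-0.1, -1.0, -0.9]
finger_gap: 23.9
(array([12.97,  0.1 ,  0.1 ]), array([ 0. , -0. ,  0.2]))
```

View pics/w3.png

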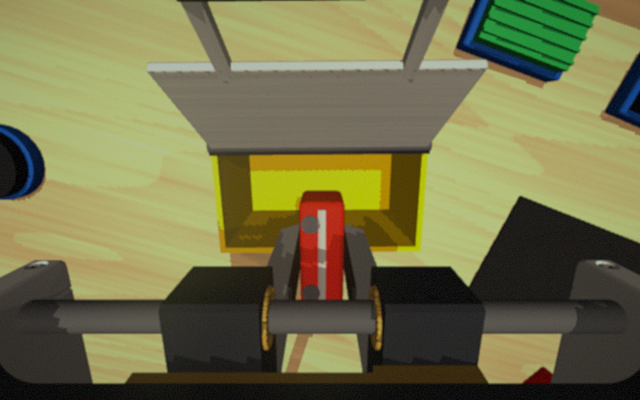

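```bash
python3 - <<'E'
from h import *
s=shot("wrist")
A=np.array([np.cos(np.radians(16.4)),np.sin(np.radians(16.4))]);B=np.array([-A[1],A[0]]);C=np.array([565.2,70])
for p in [(218,250),(422,250),(215,152),(429,152)]:
    w=onz(s,p,120)[:2]; print(w.round(1),"box",((w-C)@A).round(1),((w-C)@B).round(1))
E
```

```text
[490.2 145.2] box -50.7 93.3
[541.9 -30.6] box -50.8 -89.9
[575.7 165.3] box 36.9 88.5
[625.6  -4.6] box 36.9 -88.6
```

The box rim in the wrist view agrees with my fit to about 2 mm. Lowering and releasing.

```bash
python3 -m creep '[[3,0.1,0.1,0,0,0,0.1],[6,0.1,0.1,0,0,0,0.1],[8.5,0.1,0.1,0,0,0,0.1],[10.5,0.1,0.1,0,0,0,0.1],[12,0.1,0.1,0,0,0,0.1],[13,0.1,0.1,0,0,0,0.1],[13,0.1,0.1,0,0,0,0.1],[13,0.1,0.1,0,0,0,0.1],[13,0.1,0.1,0,0,0,0.5],[13,0.1,0.1,0,0,0,0.5],[13,0.1,0.1,0,0,0,0.5],[13,0.1,0.1,0,0,0,0.5],[13,0.1,0.1,0,0,0,0.5],[11,0.1,0.1,0,0,0,0.5],[8,0.1,0.1,0,0,0,0.5],[5,0.1,0.1,0,0,0,0.5],[2,0.1,0.1,0,0,0,0.5],[-2,0.1,0.1,0,0,0,0.5],[-4,0.1,0.1,0,0,0,0.5],[-4,0.1,0.1,0,0,0,0.5]]'
python3 - <<'E'
from h import *
print(np.round(ctrl.get_obs()["joints"],2))
s=shot("wrist"); cv2.imwrite("pics/w4.png",s["color"][:,:,::-1])
s=shot("scene"); crop(s,330,120,200,150,3,"s4.png")
E
```

```text
t: 6.8
tcp_pos: [563.7, 68.3, 345.6]
ee_rot: [0.569, 0.426, 0.563, -0.422]
ft_force: [0.9, 0.0, -0.1]
finger_gap: 47.2
[-0.    0.24  1.45 -0.    1.44  1.28]
```

View pics/w4.png

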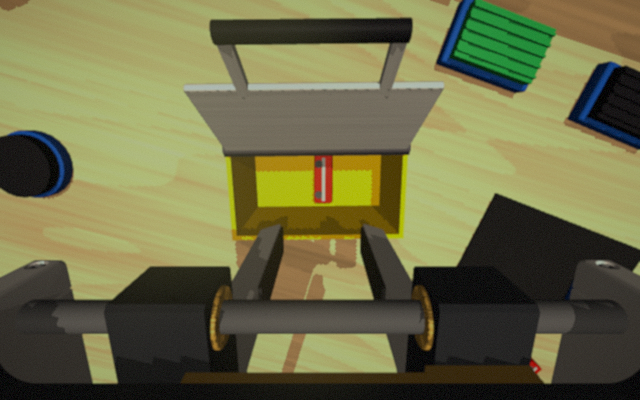

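View pics/s4.png

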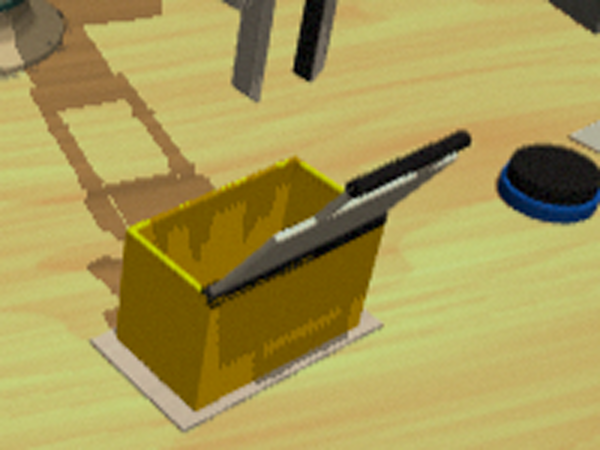

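The cassette lies in the box at wrist (322,180), and the flap is still leaning back with its bar at about (312,31). Checking the modelled bar position against this view, then computing the approach with the jaws across the bar and the tool vertical.

```bash
cat >> h.py <<'E'
A=np.array([np.cos(np.radians(16.4)),np.sin(np.radians(16.4)),0]);B=np.array([-A[1],A[0],0]);C=np.array([565.2,70,0])
def box(x,y,z): return C+A*x+B*y+np.array([0,0,z])
def bar(q,y=0): return box(45-143*np.cos(q),y,123+143*np.sin(q))
E
python3 - <<'E'
from h import *
s=shot("wrist")
for q in(2.05,2.1,2.15): print(q,bar(q).round(1),[np.round(proj(s,bar(q,y)),1).tolist() for y in(-50,0,50)], np.round(proj(s,box(45-98*np.cos(q),0,123+98*np.sin(q))),1))
g=s["color"].sum(2); 
for c in(260,312,360): print(c,g[10:50,c].tolist())
print(delta(bar(2.1)+[0,0,78+90],16.4))
E
```

```text
2.05 [671.6 101.3 249.9] [[420.5, 27.0], [320.4, 27.1], [220.2, 27.1]] [320.6  80.4]
2.1 [677.6 103.1 246.4] [[419.4, 15.2], [320.4, 15.3], [221.4, 15.4]] [320.6  73.7]
2.15 [683.5 104.8 242.7] [[418.1, 4.3], [320.4, 4.4], [222.7, 4.5]] [320.6  67.4]
260 [130, 124, 112, 128, 132, 121, 126, 139, 135, 145, 130, 143, 114, 116, 113, 124, 105, 125, 116, 101, 121, 102, 106, 102, 129, 263, 405, 442, 443, 457, 453, 463, 466, 470, 464, 460, 461, 462, 455, 447]
312 [102, 103, 112, 107, 120, 128, 121, 132, 126, 132, 132, 119, 124, 109, 94, 98, 97, 101, 89, 103, 94, 95, 84, 96, 197, 348, 430, 450, 443, 445, 448, 459, 458, 458, 457, 465, 457, 451, 455, 456]
360 [50, 75, 85, 87, 90, 102, 109, 104, 113, 103, 112, 87, 79, 80, 80, 79, 61, 63, 54, 54, 42, 52, 48, 95, 259, 411, 458, 456, 455, 442, 446, 439, 434, 425, 434, 429, 429, 429, 439, 443]
(array([-7.58, 12.15, -0.08]), array([-90.1,  -0.1,   0. ]))
```

```bash
python3 - <<'E'
from h import *
s=shot("wrist"); print(ctrl.get_obs()["tcp_pos"])
cv2.imwrite("pics/w5.png",s["color"][:220,:,::-1])
g=s["color"].sum(2); print(g[0:50,360].tolist()); print(g[20,190:450:2].tolist()); print(g[60:100,320].tolist())
for q in(2.05,2.1): print(q,[np.round(proj(s,bar(q,y)),1).tolist() for y in(-50,0,50)], np.round(proj(s,box(45-98*np.cos(q),0,123+98*np.sin(q))),1))
E
```

```text
[560.90018098  68.2090714  337.97542346]
[464, 465, 464, 426, 287, 124, 68, 71, 64, 84, 90, 85, 89, 99, 118, 111, 101, 93, 90, 92, 60, 67, 65, 66, 75, 60, 56, 45, 55, 29, 89, 251, 397, 451, 458, 453, 457, 446, 444, 439, 432, 432, 425, 433, 431, 443, 436, 441, 439, 441]
[459, 450, 452, 451, 446, 449, 443, 415, 192, 138, 135, 130, 120, 116, 121, 126, 129, 126, 130, 126, 126, 116, 132, 131, 119, 127, 122, 124, 114, 135, 130, 127, 134, 121, 127, 132, 118, 126, 122, 118, 121, 110, 126, 122, 115, 138, 117, 120, 120, 128, 127, 117, 119, 116, 127, 116, 112, 115, 112, 110, 103, 113, 109, 98, 116, 108, 102, 108, 98, 96, 93, 95, 100, 90, 107, 99, 86, 90, 78, 93, 76, 73, 80, 82, 74, 60, 84, 76, 67, 67, 65, 52, 68, 67, 70, 52, 70, 60, 44, 67, 50, 54, 50, 50, 54, 48, 71, 64, 50, 52, 68, 66, 59, 52, 132, 405, 443, 459, 463, 460, 460, 455, 456, 449, 442, 431, 441, 435, 431, 428]
[458, 468, 463, 454, 451, 458, 449, 451, 450, 454, 467, 466, 457, 450, 456, 498, 528, 535, 533, 533, 512, 448, 364, 312, 306, 303, 307, 318, 331, 323, 324, 317, 330, 319, 322, 319, 320, 324, 314, 314]
2.05 [[422.1, 24.1], [320.7, 24.2], [219.3, 24.3]] [320.9  78.5]
2.1 [[421.0, 12.1], [320.7, 12.3], [220.5, 12.4]] [320.9  71.8]
```

View pics/w5.png

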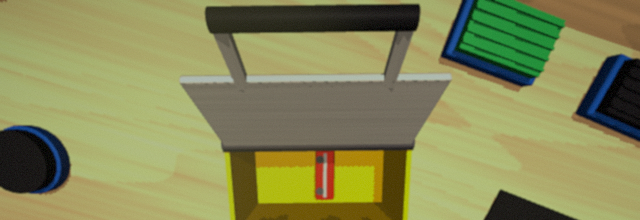

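```bash
python3 - <<'E'
from h import *
print(bar(2.08), delta(bar(2.08)+[0,0,78+60],16.4))
E
```

```text
[675.24284907 102.38737175 247.85801607] (array([-4.82, 11.92, -0.07]), array([-90.1,  -0.2,   0.1]))
```

```bash
python3 -m creep '[[-2.5,0,0,-7,0,0,0.5],[-4.8,0,0,-14,0,0,0.5],[-5,1,-0.1,-21,0,0,0.5],[-5,2,-0.1,-28,0,0,0.5],[-5,3,-0.1,-35,0,0,0.5],[-5,4,-0.1,-42,0,0,0.5],[-5,5,-0.1,-49,0,0,0.5],[-5,6,-0.1,-56,0,0,0.5],[-5,7.5,-0.1,-63,0,0,0.5],[-5,9,-0.1,-70,0,0,0.5],[-5,10,-0.1,-77,0,0,0.5],[-5,11,-0.1,-84,0,0,0.5],[-5,11.9,-0.1,-90,0,0,0.5],[-5,11.9,-0.1,-90,0,0,0.5],[-5,11.9,-0.1,-90,0,0,0.5],[-5,11.9,-0.1,-90,0,0,0.5]]'
python3 - <<'E'
from h import *
print(np.round(ctrl.get_obs()["joints"],2))
s=shot("wrist"); cv2.imwrite("pics/w6.png",s["color"][:,:,::-1])
for q in(2.05,2.1): print(q,[np.round(proj(s,bar(q,y)),1).tolist() for y in(-44,0,44)])
s=shot("scene"); cv2.imwrite("pics/s6.png",s["color"][:,:,::-1])
for q in(2.05,2.1): print(q,[np.round(proj(s,bar(q,y)),1).tolist() for y in(-50,50)])
print(tool(ctrl.get_obs()).round(2),delta(bar(2.08)+[0,0,78],16.4))
E
```

```text
t: 8.33
tcp_pos: [675.1, 102.4, 388.2]
ee_rot: [0.699, -0.099, 0.701, 0.099]
ft_force: [0.1, 0.2, 0.1]
finger_gap: 46.8
[ 0.05  0.42  1.08 -0.    1.64 -0.23]
2.05 [[318.9, 272.5], [318.6, 218.5], [318.2, 159.1]]
2.1 [[326.9, 270.4], [327.0, 217.0], [327.0, 158.5]]
2.05 [[445.0, 180.8], [481.1, 164.6]]
2.1 [[447.1, 183.9], [483.2, 167.5]]
[[-0.0000e+00 -2.8000e-01  9.6000e-01  6.7511e+02]
 [-0.0000e+00  9.6000e-01  2.8000e-01  1.0239e+02]
 [-1.0000e+00  0.0000e+00 -0.0000e+00  3.8925e+02]
 [ 0.0000e+00  0.0000e+00  0.0000e+00  1.0000e+00]] (array([ 6.34, -0.  ,  0.02]), array([-0.2, -0.1, -0. ]))
```

View pics/w6.png

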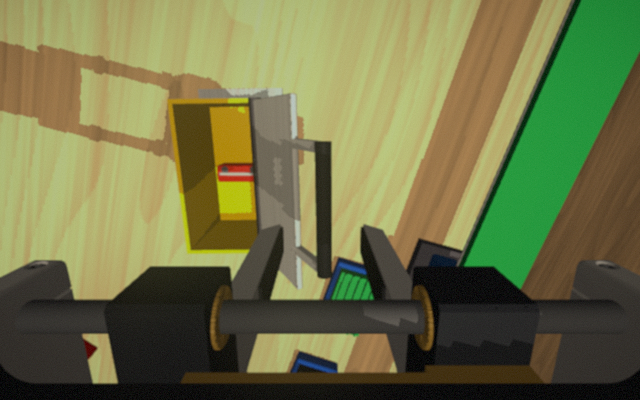

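View pics/s6.png

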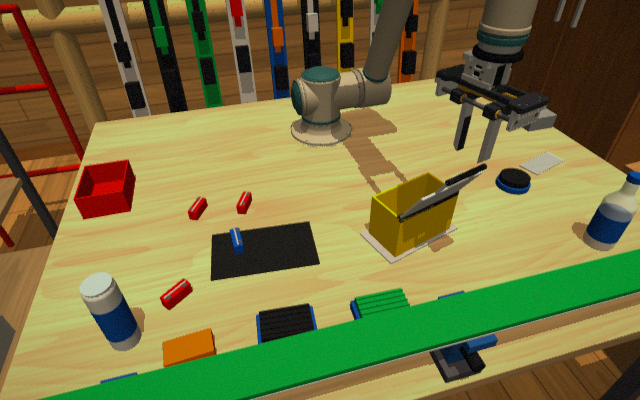

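The bar sits midway between the fingers in the wrist view (column 323), and its model agrees. Lowering and pinching gently.

```bash
python3 -m creep '[[1.5,0,0,0,0,0,0.5],[3,0,0,0,0,0,0.5],[4.5,0,0,0,0,0,0.5],[5.5,0,0,0,0,0,0.5],[6.2,0,0,0,0,0,0.5],[6.4,0,0,0,0,0,0.5],[6.4,0,0,0,0,0,0.5],[6.4,0,0,0,0,0,0.3],[6.4,0,0,0,0,0,0.2],[6.4,0,0,0,0,0,0.12],[6.4,0,0,0,0,0,0.03],[6.4,0,0,0,0,0,0.03],[6.4,0,0,0,0,0,0.03],[6.4,0,0,0,0,0,0.03],[6.4,0,0,0,0,0,0.03],[6.4,0,0,0,0,0,0.03]]' 20
python3 - <<'E'
from h import *
s=shot("wrist"); cv2.imwrite("pics/w7.png",s["color"][:,:,::-1])
s=shot("side"); crop(s,100,100,200,150,3,"d7.png")
o=ctrl.get_obs(); T=tool(o); g=T[:3,3]+78*T[:3,0]; v=g-C; print("grasp box",(v@A).round(1),(v@B).round(1),v[2].round(1)); print(o["ft_force"],o["finger_gap"], T.round(3)[:3,:3].tolist())
E
```

```text
t: 9.77
tcp_pos: [675.8, 102.5, 325.9]
ee_rot: [0.7, -0.1, 0.7, 0.1]
ft_force: [-0.3, 0.9, 1.8]
finger_gap: 11.7
grasp box 115.3 -0.0 247.9
[-0.49351671 -0.07063268  0.96565701] 11.03786883137365 [[0.001, -0.281, 0.96], [-0.0, 0.96, 0.281], [-1.0, -0.0, 0.001]]
```

View pics/w7.png

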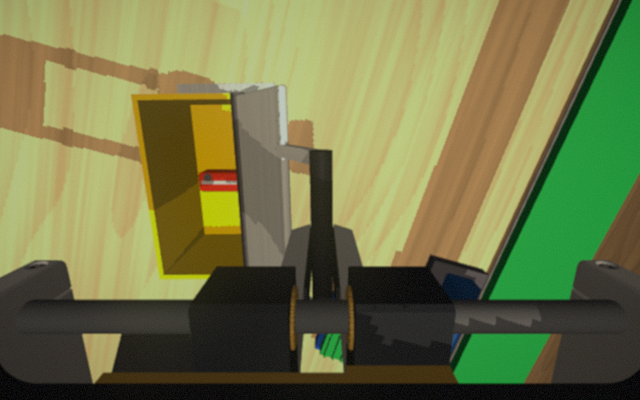

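View pics/d7.png

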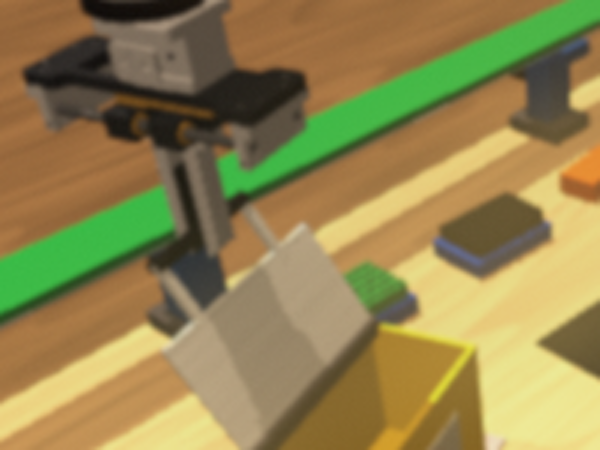

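The bar is pinched at 11.7 mm and the grasp point lies on the flap circle at q≈2.08. Working out the arc steps.

```bash
python3 - <<'E'
import numpy as np
def arc(q0,qs):
    print(q0,[[float(round(-14.3*(np.sin(q)-np.sin(q0)),2)),0,float(round(-14.3*(np.cos(q)-np.cos(q0)),2))] for q in qs])
arc(2.08,np.arange(2.04,1.299,-.04))
arc(1.32,np.arange(1.28,.559,-.04))
arc(.56,np.r_[np.arange(.53,.02,-.03)])
E
```

```text
2.08 [[-0.27, 0, -0.5], [-0.52, 0, -1.02], [-0.74, 0, -1.54], [-0.95, 0, -2.08], [-1.14, 0, -2.62], [-1.3, 0, -3.17], [-1.44, 0, -3.72], [-1.56, 0, -4.28], [-1.66, 0, -4.85], [-1.73, 0, -5.41], [-1.78, 0, -5.98], [-1.81, 0, -6.55], [-1.81, 0, -7.13], [-1.8, 0, -7.7], [-1.76, 0, -8.27], [-1.69, 0, -8.84], [-1.61, 0, -9.4], [-1.5, 0, -9.96], [-1.37, 0, -10.52]]
1.32 [[0.15, 0, -0.55], [0.33, 0, -1.1], [0.52, 0, -1.63], [0.74, 0, -2.16], [0.98, 0, -2.68], [1.24, 0, -3.19], [1.52, 0, -3.69], [1.82, 0, -4.18], [2.14, 0, -4.65], [2.48, 0, -5.11], [2.83, 0, -5.56], [3.2, 0, -6.0], [3.59, 0, -6.41], [4.0, 0, -6.82], [4.42, 0, -7.2], [4.86, 0, -7.57], [5.31, 0, -7.92], [5.78, 0, -8.25], [6.26, 0, -8.57]]
0.56 [[0.37, 0, -0.22], [0.74, 0, -0.43], [1.12, 0, -0.63], [1.51, 0, -0.82], [1.9, 0, -1.0], [2.29, 0, -1.16], [2.69, 0, -1.32], [3.1, 0, -1.46], [3.51, 0, -1.59], [3.92, 0, -1.7], [4.34, 0, -1.81], [4.75, 0, -1.9], [5.18, 0, -1.98], [5.6, 0, -2.04], [6.03, 0, -2.1], [6.45, 0, -2.14], [6.88, 0, -2.17]]
```

```bash
python3 -m creep '[[-0.27,0,-0.5,0,0,0,0.03],[-0.52,0,-1.02,0,0,0,0.03],[-0.74,0,-1.54,0,0,0,0.03],[-0.95,0,-2.08,0,0,0,0.03],[-1.14,0,-2.62,0,0,0,0.03],[-1.3,0,-3.17,0,0,0,0.03],[-1.44,0,-3.72,0,0,0,0.03],[-1.56,0,-4.28,0,0,0,0.03],[-1.66,0,-4.85,0,0,0,0.03],[-1.73,0,-5.41,0,0,0,0.03],[-1.73,0,-5.41,0,0,0,0.03]]' 25
cat > st.py <<'E'
from h import *
o=ctrl.get_obs(); T=tool(o); g=T[:3,3]+78*T[:3,0]; v=g-C; x,z=v@A-45,v[2]-123
print("box",(v@A).round(1),(v@B).round(1),v[2].round(1),"r",np.hypot(x,z).round(1),"q",np.arctan2(z,-x).round(3),"F",o["ft_force"].round(1),"gap",round(float(o["finger_gap"]),1))
E
python3 st.py
python3 - <<'E'
from h import *
s=shot("wrist"); cv2.imwrite("pics/w8.png",s["color"][:,:,::-1])
s=shot("side"); crop(s,100,100,200,150,3,"d8.png")
E
```

```text
t: 10.78
tcp_pos: [622.4, 86.5, 343.3]
ee_rot: [0.7, -0.101, 0.7, 0.1]
ft_force: [0.4, -2.8, 4.8]
finger_gap: 11.0
box 59.4 -0.4 265.3 r 143.1 q 1.672 F [ 0.4 -2.8  4.8] gap 11.0
```

View pics/d8.png

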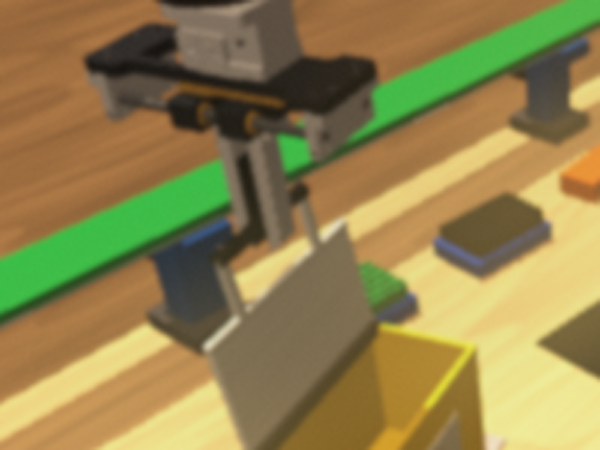

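View pics/w8.png

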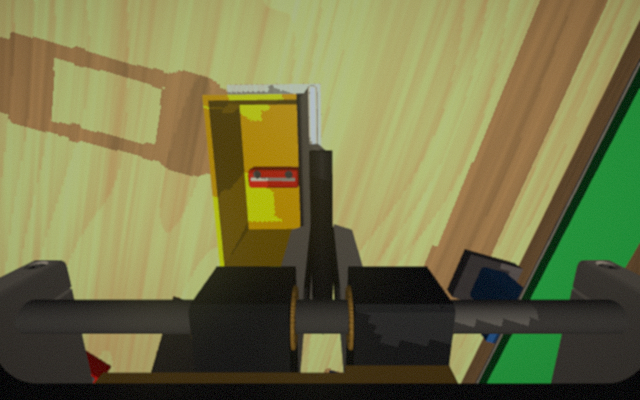

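The flap is following the pinch (side view: bar between the fingers, panel near upright) and forces are small. Continuing.

```bash
python3 - <<'E'
import numpy as np
def arc(q0,qs):
    print(q0,[[float(round(-14.3*(np.sin(q)-np.sin(q0)),2)),0,float(round(-14.3*(np.cos(q)-np.cos(q0)),2))] for q in qs])
arc(1.68,np.arange(1.64,1.079,-.04))
arc(1.08,np.arange(1.04,.479,-.04))
E
```

```text
1.68 [[-0.05, 0, -0.57], [-0.08, 0, -1.14], [-0.08, 0, -1.71], [-0.07, 0, -2.28], [-0.03, 0, -2.86], [0.04, 0, -3.42], [0.12, 0, -3.99], [0.23, 0, -4.55], [0.36, 0, -5.11], [0.52, 0, -5.66], [0.69, 0, -6.2], [0.89, 0, -6.74], [1.1, 0, -7.27], [1.34, 0, -7.79], [1.6, 0, -8.3]]
1.08 [[0.28, 0, -0.5], [0.58, 0, -0.99], [0.9, 0, -1.46], [1.23, 0, -1.92], [1.59, 0, -2.37], [1.96, 0, -2.8], [2.35, 0, -3.22], [2.76, 0, -3.63], [3.18, 0, -4.01], [3.62, 0, -4.38], [4.07, 0, -4.73], [4.54, 0, -5.06], [5.02, 0, -5.38], [5.51, 0, -5.67], [6.01, 0, -5.94]]
```

```bash
python3 -m creep '[[-0.05,0,-0.57,0,0,0,0.03],[-0.08,0,-1.14,0,0,0,0.03],[-0.08,0,-1.71,0,0,0,0.03],[-0.07,0,-2.28,0,0,0,0.03],[-0.03,0,-2.86,0,0,0,0.03],[0.04,0,-3.42,0,0,0,0.03],[0.12,0,-3.99,0,0,0,0.03],[0.23,0,-4.55,0,0,0,0.03],[0.36,0,-5.11,0,0,0,0.03],[0.52,0,-5.66,0,0,0,0.03],[0.69,0,-6.2,0,0,0,0.03],[0.89,0,-6.74,0,0,0,0.03],[1.1,0,-7.27,0,0,0,0.03],[1.34,0,-7.79,0,0,0,0.03],[1.6,0,-8.3,0,0,0,0.03],[1.6,0,-8.3,0,0,0,0.03]]'
python3 st.py
python3 - <<'E'
from h import *
s=shot("wrist"); cv2.imwrite("pics/w9.png",s["color"][:,:,::-1])
s=shot("side"); crop(s,100,100,200,150,3,"d9.png")
E
```

```text
t: 12.22
tcp_pos: [542.3, 64.2, 326.1]
ee_rot: [0.699, -0.1, 0.701, 0.101]
ft_force: [-0.6, -1.7, -1.1]
finger_gap: 11.6
box -23.8 1.0 248.1 r 142.7 q 1.068 F [-0.6 -1.7 -1.1] gap 11.6
```

View pics/d9.png

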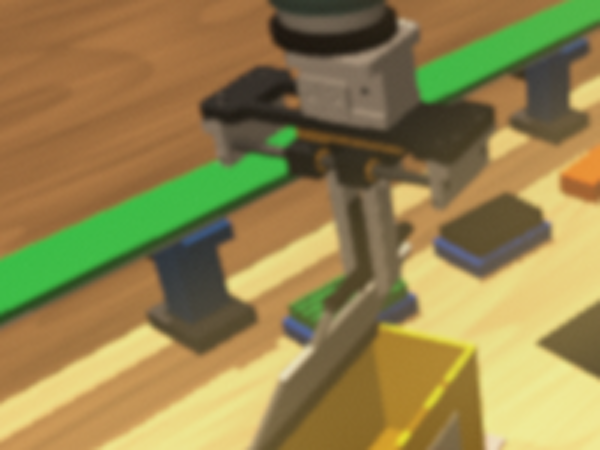

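View pics/w9.png

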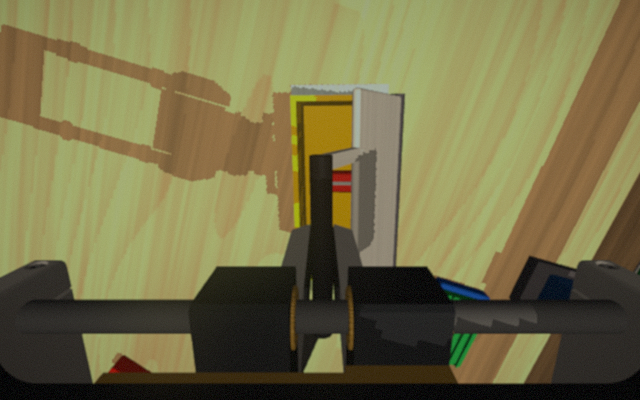

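Still held, with the bar on the circle. Continuing to q≈0.48.

```bash
python3 -m creep '[[0.28,0,-0.5,0,0,0,0.03],[0.58,0,-0.99,0,0,0,0.03],[0.9,0,-1.46,0,0,0,0.03],[1.23,0,-1.92,0,0,0,0.03],[1.59,0,-2.37,0,0,0,0.03],[1.96,0,-2.8,0,0,0,0.03],[2.35,0,-3.22,0,0,0,0.03],[2.76,0,-3.63,0,0,0,0.03],[3.18,0,-4.01,0,0,0,0.03],[3.62,0,-4.38,0,0,0,0.03],[4.07,0,-4.73,0,0,0,0.03],[4.54,0,-5.06,0,0,0,0.03],[5.02,0,-5.38,0,0,0,0.03],[5.51,0,-5.67,0,0,0,0.03],[6.01,0,-5.94,0,0,0,0.03],[6.01,0,-5.94,0,0,0,0.03]]'
python3 st.py
python3 - <<'E'
from h import *
import numpy as np
s=shot("side"); crop(s,100,100,200,150,3,"d10.png")
q0=.48; print([[float(round(-14.3*(np.sin(q)-np.sin(q0)),2)),0,float(round(-14.3*(np.cos(q)-np.cos(q0)),2))] for q in np.arange(.45,.05,-.03)])
q0=.06; print([[float(round(-14.3*(np.sin(q)-np.sin(q0)),2)),0,float(round(-14.3*(np.cos(q)-np.cos(q0)),2))] for q in np.arange(.05,-.03,-.01)])
E
```

```text
t: 13.65
tcp_pos: [486.3, 47.2, 265.6]
ee_rot: [0.699, -0.1, 0.701, 0.1]
ft_force: [-1.0, 3.0, -2.3]
finger_gap: 11.0
box -82.2 0.5 187.6 r 142.7 q 0.47 F [-1.   3.  -2.3] gap 11.0
[[0.38, 0, -0.19], [0.77, 0, -0.37], [1.17, 0, -0.54], [1.57, 0, -0.7], [1.97, 0, -0.84], [2.38, 0, -0.98], [2.79, 0, -1.1], [3.2, 0, -1.21], [3.62, 0, -1.3], [4.04, 0, -1.38], [4.47, 0, -1.46], [4.89, 0, -1.51], [5.32, 0, -1.56], [5.75, 0, -1.59]]
[[0.14, 0, -0.01], [0.29, 0, -0.01], [0.43, 0, -0.02], [0.57, 0, -0.02], [0.71, 0, -0.03], [0.86, 0, -0.03], [1.0, 0, -0.03], [1.14, 0, -0.02]]
```

View pics/d10.png

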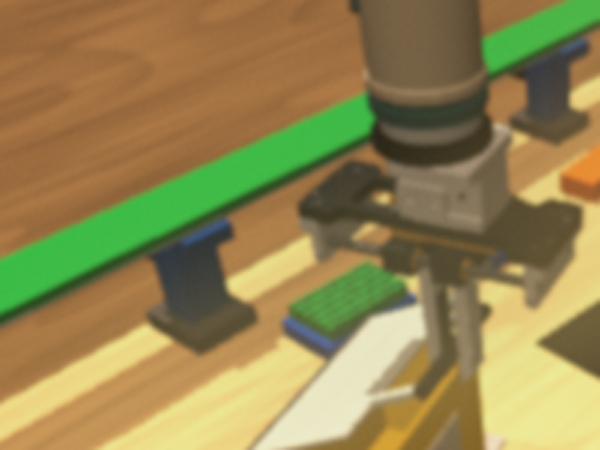

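```bash
python3 -m creep '[[0.38,0,-0.19,0,0,0,0.03],[0.77,0,-0.37,0,0,0,0.03],[1.17,0,-0.54,0,0,0,0.03],[1.57,0,-0.7,0,0,0,0.03],[1.97,0,-0.84,0,0,0,0.03],[2.38,0,-0.98,0,0,0,0.03],[2.79,0,-1.1,0,0,0,0.03],[3.2,0,-1.21,0,0,0,0.03],[3.62,0,-1.3,0,0,0,0.03],[4.04,0,-1.38,0,0,0,0.03],[4.47,0,-1.46,0,0,0,0.03],[4.89,0,-1.51,0,0,0,0.03],[5.32,0,-1.56,0,0,0,0.03],[5.6,0,-1.58,0,0,0,0.03],[5.75,0,-1.59,0,0,0,0.03],[5.75,0,-1.59,0,0,0,0.03]]'
python3 st.py
```

```text
t: 15.03
tcp_pos: [470.7, 42.6, 208.3]
ee_rot: [0.699, -0.101, 0.701, 0.1]
ft_force: [-4.7, 1.0, -0.0]
finger_gap: 11.3
box -98.7 0.4 130.3 r 143.9 q 0.051 F [-4.7  1.  -0. ] gap 11.3
```

```bash
python3 -m creep '[[0.15,0,0,0,0,0,0.03],[0.3,0,0,0,0,0,0.03],[0.4,0,0,0,0,0,0.03],[0.5,0,0,0,0,0,0.03],[0.5,0,0,0,0,0,0.03],[0.5,0,0,0,0,0,0.03]]'
python3 st.py
python3 -m creep '[[0.1,0,0,0,0,0,0.03],[0.2,0,0,0,0,0,0.03],[0.2,0,0,0,0,0,0.03],[0.2,0,0,0,0,0,0.03]]'
python3 st.py
```

```text
t: 15.53
tcp_pos: [470.4, 42.5, 203.5]
ee_rot: [0.699, -0.101, 0.701, 0.1]
ft_force: [-4.9, 0.5, -0.8]
finger_gap: 11.2
box -99.0 0.4 125.5 r 144.0 q 0.017 F [-4.9  0.5 -0.8] gap 11.2
t: 15.87
tcp_pos: [470.3, 42.4, 201.4]
ee_rot: [0.698, -0.101, 0.701, 0.1]
ft_force: [-6.2, -0.5, -0.1]
finger_gap: 11.2
box -99.1 0.3 123.4 r 144.1 q 0.003 F [-6.2 -0.5 -0.1] gap 11.2
```

```bash
python3 -m creep '[[0.1,0,0,0,0,0,0.03],[0.1,0,0,0,0,0,0.03],[0.1,0,0,0,0,0,0.03]]'
python3 st.py
python3 -m creep '[[0.1,0,0,0,0,0,0.03],[0.1,0,0,0,0,0,0.03],[0.1,0,0,0,0,0,0.03]]'
python3 st.py
python3 - <<'E'
from h import *
s=shot("side"); crop(s,130,150,200,150,4,"d11.png")
s=shot("scene"); crop(s,340,130,150,120,5,"s11.png")
E
```

```text
t: 16.12
tcp_pos: [470.3, 42.4, 200.4]
ee_rot: [0.698, -0.101, 0.701, 0.1]
ft_force: [-5.1, 0.0, -0.5]
finger_gap: 11.2
box -99.1 0.3 122.4 r 144.1 q -0.004 F [-5.1  0.  -0.5] gap 11.2
t: 16.37
tcp_pos: [470.3, 42.4, 199.4]
ee_rot: [0.698, -0.101, 0.701, 0.1]
ft_force: [-6.3, 0.0, -0.5]
finger_gap: 11.3
box -99.2 0.4 121.4 r 144.2 q -0.011 F [-6.3  0.  -0.5] gap 11.3
```

View pics/d11.png

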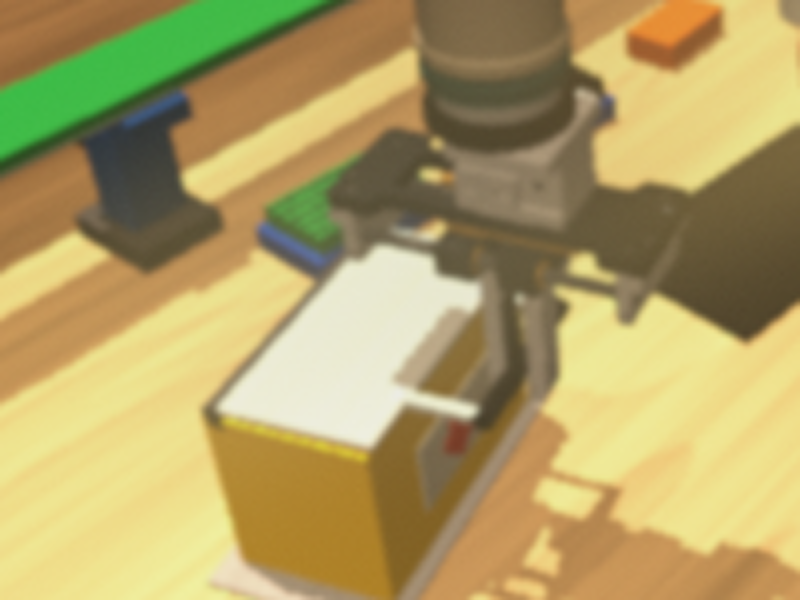

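View pics/s11.png

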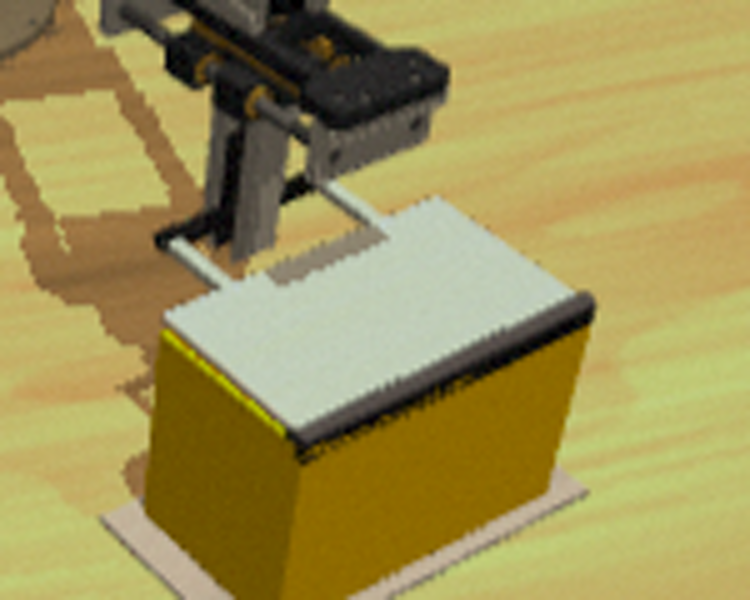

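The panel lies nearly flush on the rim in both views, but there's no upward reaction yet. Easing further down until it seats.

```bash
for i in 1 ; do python3 -m creep '[[0.1,0,0.05,0,0,0,0.03],[0.1,0,0.05,0,0,0,0.03],[0.1,0,0.05,0,0,0,0.03]]'; done
python3 st.py
python3 -m creep '[[0.1,0,0.05,0,0,0,0.03],[0.1,0,0.05,0,0,0,0.03],[0.1,0,0.05,0,0,0,0.03]]'
python3 st.py
```

```text
t: 16.72
tcp_pos: [470.3, 42.5, 198.2]
ee_rot: [0.698, -0.101, 0.702, 0.1]
ft_force: [-6.2, -0.0, -0.5]
finger_gap: 11.0
box -99.2 0.4 120.2 r 144.3 q -0.019 F [-6.2 -0.  -0.5] gap 11.0
t: 16.97
tcp_pos: [470.4, 42.5, 197.0]
ee_rot: [0.698, -0.101, 0.702, 0.1]
ft_force: [-7.0, -1.8, -1.2]
finger_gap: 11.0
box -99.2 0.4 119.1 r 144.3 q -0.027 F [-7.  -1.8 -1.2] gap 11.0
```

```bash
python3 - <<'E'
from h import *
s=shot("side"); crop(s,160,190,120,90,6,"d12.png")
s2=shot("scene"); crop(s2,340,150,120,90,6,"s12.png")
for q in (0,.03,.06): print(q,[np.round(proj(c,box(45-97*np.cos(q)-3*np.sin(q),y,123+97*np.sin(q)+3)),1).tolist() for c in(s,s2) for y in(88,-88)],[np.round(proj(c,bar(q,50)),1).tolist() for c in(s,s2)])
E
```

```text
0 [[221.4, 261.1], [258.4, 212.8], [427.1, 170.2], [371.2, 193.8]] [[249.8, 255.4], [403.1, 167.2]]
0.03 [[221.2, 260.1], [258.4, 211.9], [427.3, 169.3], [371.3, 192.8]] [[249.6, 253.9], [403.3, 165.8]]
0.06 [[221.0, 259.1], [258.3, 210.9], [427.5, 168.3], [371.4, 191.9]] [[249.3, 252.4], [403.5, 164.4]]
```

View pics/d12.png

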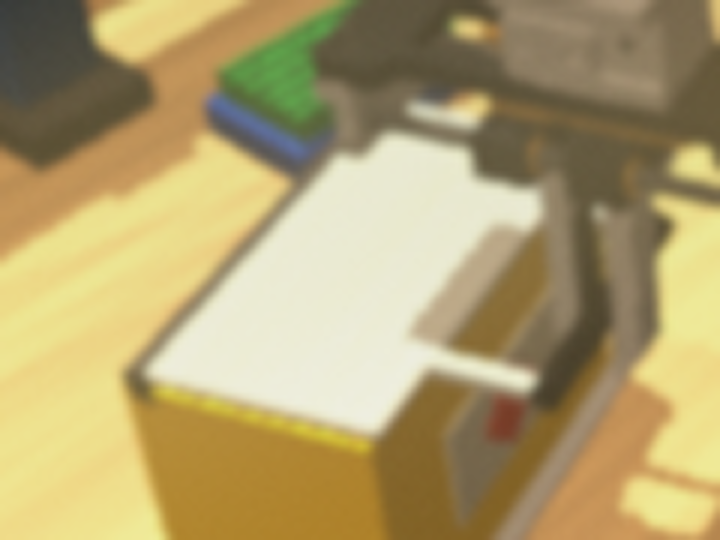

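View pics/s12.png

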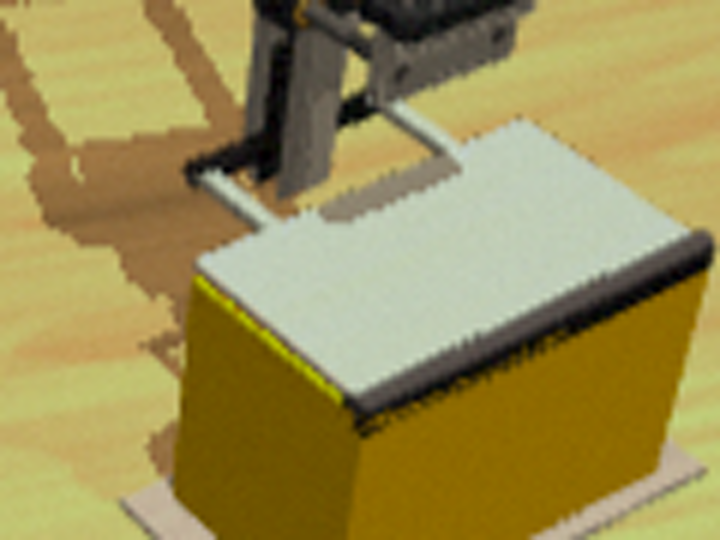

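```bash
python3 - <<'E'
from h import *
s=shot("side"); np.save("side_a.npy",s["color"]); s=shot("scene"); np.save("scene_a.npy",s["color"])
s=shot("wrist"); cv2.imwrite("pics/w12.png",s["color"][:,:,::-1])
E
python3 -m creep '[[0.1,0,-0.1,0,0,0,0.03],[0.2,0,-0.15,0,0,0,0.03],[0.2,0,-0.15,0,0,0,0.03],[0.2,0,-0.15,0,0,0,0.03]]'
python3 st.py
python3 - <<'E'
from h import *
d11=cv2.imread("pics/d11.png"); d11=cv2.resize(d11,(200,150),interpolation=cv2.INTER_AREA)[:,:,::-1].astype(float)
s11=cv2.resize(cv2.imread("pics/s11.png"),(150,120),interpolation=cv2.INTER_AREA)[:,:,::-1].astype(float)
a=np.load("side_a.npy").astype(float); sa=np.load("scene_a.npy").astype(float)
s=shot("side")["color"].astype(float); c=shot("scene")["color"].astype(float)
# panel front edge columns in side: around x=215..235 rows 255..270 ; scene around x=378..385
for n,i in(("d11",None),("a",a),("now",s)):
    w=d11 if i is None else i[150:300,130:330]
    print(n,"side col214",w[98:118,84,2].round().tolist())
for n,i in(("s11",None),("a",sa),("now",c)):
    w=s11 if i is None else i[130:250,340:490]
    print(n,"scene col382",w[48:70,39].sum(1).round().tolist()); print("   col366 bar",w[30:56,34].sum(1).round().tolist())
E
```

```text
t: 17.55
tcp_pos: [470.1, 42.4, 195.5]
ee_rot: [0.699, -0.101, 0.701, 0.1]
ft_force: [-4.3, -0.2, 0.0]
finger_gap: 11.5
box -99.3 0.3 117.5 r 144.4 q -0.038 F [-4.3 -0.2  0. ] gap 11.5
d11 side col214 [218.0, 217.0, 217.0, 217.0, 217.0, 217.0, 217.0, 217.0, 219.0, 218.0, 212.0, 185.0, 132.0, 80.0, 57.0, 53.0, 50.0, 49.0, 49.0, 48.0]
a side col214 [217.0, 217.0, 218.0, 218.0, 217.0, 216.0, 217.0, 217.0, 218.0, 218.0, 217.0, 199.0, 155.0, 100.0, 66.0, 53.0, 51.0, 50.0, 49.0, 49.0]
now side col214 [217.0, 218.0, 218.0, 218.0, 217.0, 217.0, 217.0, 217.0, 219.0, 219.0, 217.0, 206.0, 172.0, 118.0, 72.0, 55.0, 50.0, 50.0, 48.0, 49.0]
s11 scene col382 [243.0, 339.0, 503.0, 583.0, 573.0, 427.0, 289.0, 269.0, 310.0, 322.0, 326.0, 432.0, 547.0, 583.0, 586.0, 588.0, 588.0, 589.0, 586.0, 592.0, 546.0, 390.0]
   col366 bar [353.0, 345.0, 328.0, 318.0, 326.0, 330.0, 331.0, 340.0, 336.0, 340.0, 342.0, 332.0, 322.0, 328.0, 256.0, 132.0, 74.0, 128.0, 447.0, 415.0, 276.0, 259.0, 281.0, 292.0, 301.0, 314.0]
a scene col382 [156.0, 278.0, 353.0, 525.0, 582.0, 521.0, 349.0, 231.0, 281.0, 326.0, 327.0, 329.0, 532.0, 586.0, 585.0, 585.0, 589.0, 574.0, 572.0, 584.0, 579.0, 423.0]
   col366 bar [331.0, 332.0, 324.0, 318.0, 327.0, 330.0, 334.0, 340.0, 333.0, 330.0, 447.0, 384.0, 319.0, 330.0, 336.0, 254.0, 127.0, 85.0, 271.0, 460.0, 344.0, 250.0, 282.0, 288.0, 308.0, 307.0]
now scene col382 [62.0, 256.0, 285.0, 451.0, 557.0, 573.0, 480.0, 296.0, 263.0, 314.0, 323.0, 327.0, 429.0, 553.0, 591.0, 583.0, 586.0, 584.0, 584.0, 580.0, 582.0, 512.0]
   col366 bar [344.0, 353.0, 322.0, 326.0, 330.0, 328.0, 332.0, 338.0, 341.0, 328.0, 447.0, 383.0, 322.0, 332.0, 342.0, 339.0, 205.0, 97.0, 74.0, 493.0, 468.0, 312.0, 270.0, 286.0, 300.0, 310.0]
```

View pics/w12.png

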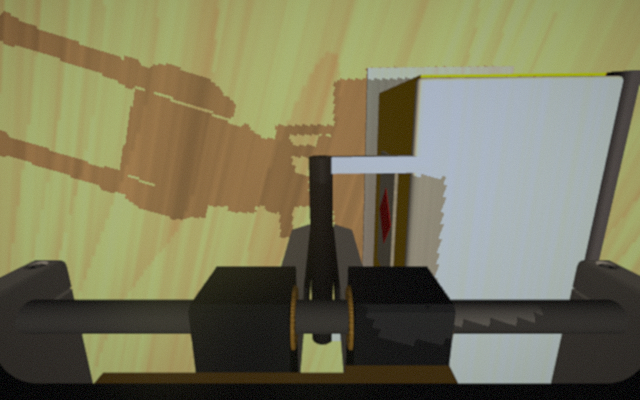

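The flap edge is still moving down with each step, so it isn't seated yet. The bar sits a few mm higher in the pads than assumed. Continuing in small steps.

```bash
python3 -m creep '[[0.1,0,-0.02,0,0,0,0.03],[0.15,0,-0.02,0,0,0,0.03],[0.15,0,-0.02,0,0,0,0.03],[0.15,0,-0.02,0,0,0,0.03]]'; python3 st.py
python3 -m creep '[[0.1,0,0,0,0,0,0.03],[0.15,0,0,0,0,0,0.03],[0.15,0,0,0,0,0,0.03],[0.15,0,0,0,0,0,0.03]]'; python3 st.py
python3 - <<'E'
from h import *
s=shot("side")["color"].astype(float); c=shot("scene")["color"].astype(float)
w=s[150:300,130:330]; print(w[98:118,84,2].tolist())
w=c[130:250,340:490]; print(w[48:70,39].sum(1).tolist()); print(w[30:56,34].sum(1).tolist())
E
```

```text
t: 17.98
tcp_pos: [470.1, 42.4, 194.2]
ee_rot: [0.699, -0.101, 0.701, 0.1]
ft_force: [-5.9, 0.4, 0.6]
finger_gap: 11.4
box -99.2 0.3 116.2 r 144.4 q -0.047 F [-5.9  0.4  0.6] gap 11.4
t: 18.32
tcp_pos: [470.1, 42.4, 192.9]
ee_rot: [0.699, -0.101, 0.701, 0.1]
ft_force: [-5.5, 0.2, 2.3]
finger_gap: 11.1
box -99.2 0.3 114.9 r 144.5 q -0.056 F [-5.5  0.2  2.3] gap 11.1
[216.0, 218.0, 218.0, 217.0, 217.0, 216.0, 217.0, 216.0, 217.0, 218.0, 218.0, 213.0, 189.0, 138.0, 83.0, 58.0, 51.0, 49.0, 49.0, 49.0]
[49.0, 51.0, 245.0, 338.0, 527.0, 574.0, 581.0, 424.0, 261.0, 286.0, 317.0, 322.0, 285.0, 515.0, 587.0, 584.0, 584.0, 586.0, 580.0, 583.0, 585.0, 565.0]
[341.0, 344.0, 329.0, 316.0, 333.0, 333.0, 330.0, 338.0, 329.0, 327.0, 333.0, 333.0, 322.0, 322.0, 339.0, 339.0, 253.0, 115.0, 75.0, 88.0, 497.0, 417.0, 255.0, 255.0, 303.0, 318.0]
```

```bash
for i in 1; do python3 -m creep '[[0.1,0,0,0,0,0,0.03],[0.1,0,0,0,0,0,0.03],[0.1,0,0,0,0,0,0.03]]' ; done; python3 st.py
python3 -m creep '[[0.1,0,0,0,0,0,0.03],[0.1,0,0,0,0,0,0.03],[0.1,0,0,0,0,0,0.03]]' ; python3 st.py
python3 - <<'E'
from h import *
S=shot("side"); s=S["color"].astype(float); SC=shot("scene"); c=SC["color"].astype(float)
w=s[150:300,130:330]; print(w[98:118,84,2].tolist())
w=c[130:250,340:490]; print(w[48:70,39].sum(1).tolist()); print(w[30:56,34].sum(1).tolist())
crop(S,160,190,120,90,6,"d13.png"); crop(SC,340,150,120,90,6,"s13.png")
E
```

```text
t: 18.67
tcp_pos: [470.1, 42.4, 192.0]
ee_rot: [0.699, -0.101, 0.701, 0.1]
ft_force: [-5.7, 1.1, 1.9]
finger_gap: 11.1
box -99.2 0.3 114.0 r 144.5 q -0.062 F [-5.7  1.1  1.9] gap 11.1
t: 18.92
tcp_pos: [470.2, 42.4, 191.2]
ee_rot: [0.699, -0.101, 0.701, 0.1]
ft_force: [-5.9, 0.5, 3.7]
finger_gap: 11.4
box -99.2 0.3 113.2 r 144.5 q -0.068 F [-5.9  0.5  3.7] gap 11.4
[216.0, 217.0, 218.0, 218.0, 218.0, 218.0, 216.0, 217.0, 216.0, 218.0, 219.0, 216.0, 199.0, 155.0, 99.0, 61.0, 50.0, 48.0, 49.0, 48.0]
[72.0, 54.0, 124.0, 248.0, 396.0, 542.0, 575.0, 470.0, 306.0, 281.0, 311.0, 323.0, 328.0, 538.0, 588.0, 586.0, 584.0, 574.0, 582.0, 585.0, 579.0, 577.0]
[343.0, 346.0, 319.0, 320.0, 329.0, 329.0, 330.0, 336.0, 331.0, 340.0, 332.0, 330.0, 316.0, 322.0, 330.0, 347.0, 335.0, 203.0, 97.0, 73.0, 287.0, 461.0, 341.0, 256.0, 292.0, 310.0]
```

View pics/d13.png

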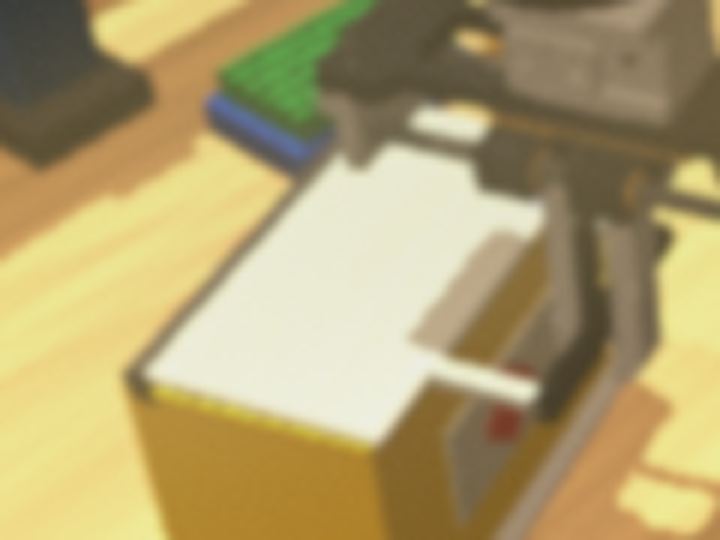

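View pics/s13.png

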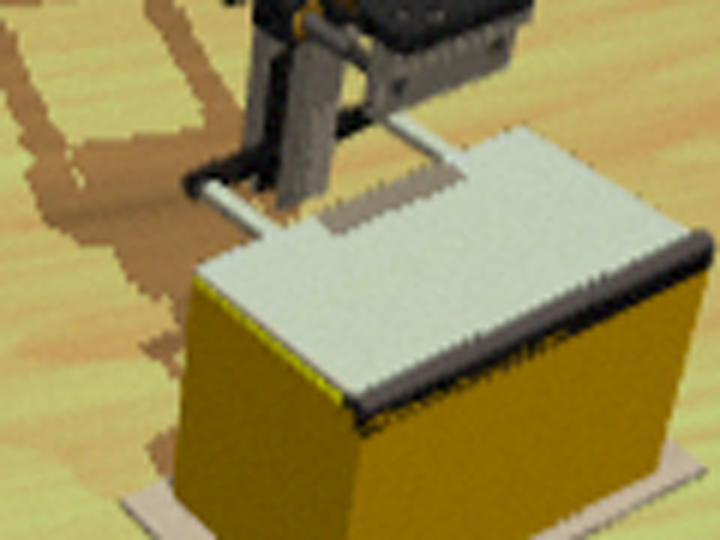

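```bash
python3 -m creep '[[0.1,0,0,0,0,0,0.03],[0.15,0,0,0,0,0,0.03],[0.15,0,0,0,0,0,0.03],[0.15,0,0,0,0,0,0.03]]'; python3 st.py
python3 -m creep '[[0.1,0,0,0,0,0,0.03],[0.15,0,0,0,0,0,0.03],[0.15,0,0,0,0,0,0.03],[0.15,0,0,0,0,0,0.03]]' ; python3 st.py
python3 - <<'E'
from h import *
S=shot("side"); s=S["color"].astype(float); SC=shot("scene"); c=SC["color"].astype(float)
w=s[150:300,130:330]; print(w[98:118,84,2].tolist())
w=c[130:250,340:490]; print(w[48:70,39].sum(1).tolist()); print(w[30:56,34].sum(1).tolist())
E
```

```text
t: 19.35
tcp_pos: [470.2, 42.4, 189.8]
ee_rot: [0.699, -0.101, 0.701, 0.1]
ft_force: [-6.1, -0.2, 4.7]
finger_gap: 11.1
box -99.2 0.3 111.8 r 144.6 q -0.077 F [-6.1 -0.2  4.7] gap 11.1
t: 19.68
tcp_pos: [470.2, 42.4, 188.5]
ee_rot: [0.699, -0.101, 0.701, 0.1]
ft_force: [-7.2, 0.8, 6.9]
finger_gap: 11.2
box -99.1 0.3 110.5 r 144.6 q -0.086 F [-7.2  0.8  6.9] gap 11.2
[216.0, 218.0, 217.0, 218.0, 217.0, 217.0, 217.0, 217.0, 217.0, 217.0, 218.0, 218.0, 207.0, 173.0, 113.0, 65.0, 50.0, 49.0, 49.0, 49.0]
[79.0, 57.0, 55.0, 237.0, 288.0, 456.0, 555.0, 570.0, 429.0, 274.0, 285.0, 318.0, 337.0, 304.0, 522.0, 583.0, 575.0, 575.0, 582.0, 580.0, 584.0, 588.0]
[342.0, 345.0, 321.0, 322.0, 329.0, 323.0, 331.0, 328.0, 335.0, 330.0, 334.0, 329.0, 329.0, 323.0, 343.0, 344.0, 328.0, 325.0, 196.0, 66.0, 78.0, 493.0, 472.0, 313.0, 275.0, 305.0]
```

```bash
python3 -m creep '[[0.1,0,-0.1,0,0,0,0.03],[0.2,0,-0.2,0,0,0,0.03],[0.2,0,-0.2,0,0,0,0.03],[0.2,0,-0.2,0,0,0,0.03]]'; python3 st.py
python3 - <<'E'
from h import *
S=shot("side"); s=S["color"].astype(float); SC=shot("scene"); c=SC["color"].astype(float)
w=s[150:300,130:330]; print(w[98:118,84,2].tolist())
w=c[130:250,340:490]; print(w[48:70,39].sum(1).tolist()); print(w[30:56,34].sum(1).tolist())
crop(S,170,230,70,50,11,"d14.png"); crop(SC,360,160,70,60,10,"s14.png")
W=shot("wrist"); cv2.imwrite("pics/w14.png",W["color"][:,:,::-1])
E
```

```text
t: 20.12
tcp_pos: [469.9, 42.3, 187.3]
ee_rot: [0.701, -0.1, 0.699, 0.1]
ft_force: [-5.2, 2.0, 8.1]
finger_gap: 11.0
box -99.0 0.3 109.3 r 144.7 q -0.095 F [-5.2  2.   8.1] gap 11.0
[216.0, 217.0, 217.0, 218.0, 218.0, 218.0, 218.0, 217.0, 218.0, 217.0, 218.0, 219.0, 211.0, 182.0, 122.0, 69.0, 50.0, 48.0, 49.0, 49.0]
[78.0, 94.0, 25.0, 151.0, 265.0, 403.0, 538.0, 570.0, 476.0, 304.0, 248.0, 308.0, 336.0, 329.0, 526.0, 582.0, 586.0, 582.0, 583.0, 588.0, 570.0, 584.0]
[337.0, 343.0, 329.0, 318.0, 333.0, 327.0, 325.0, 328.0, 335.0, 332.0, 333.0, 339.0, 320.0, 327.0, 342.0, 336.0, 332.0, 331.0, 237.0, 123.0, 82.0, 283.0, 450.0, 342.0, 229.0, 289.0]
```

View pics/d14.png

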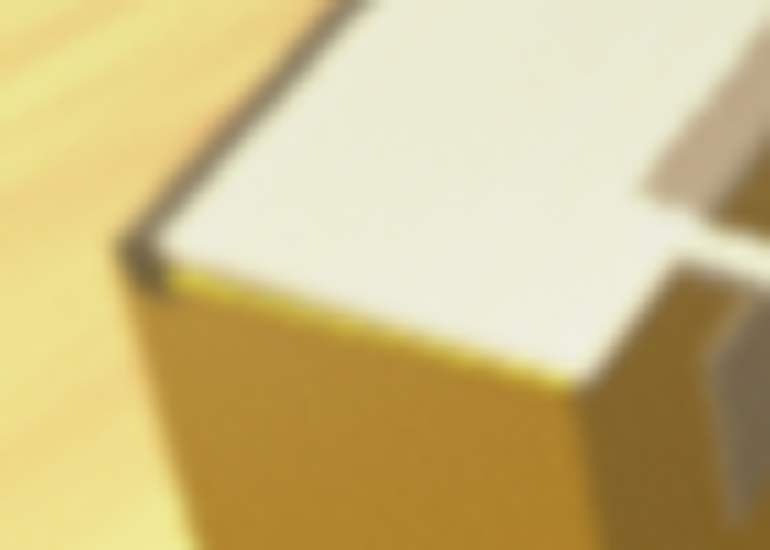

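View pics/s14.png

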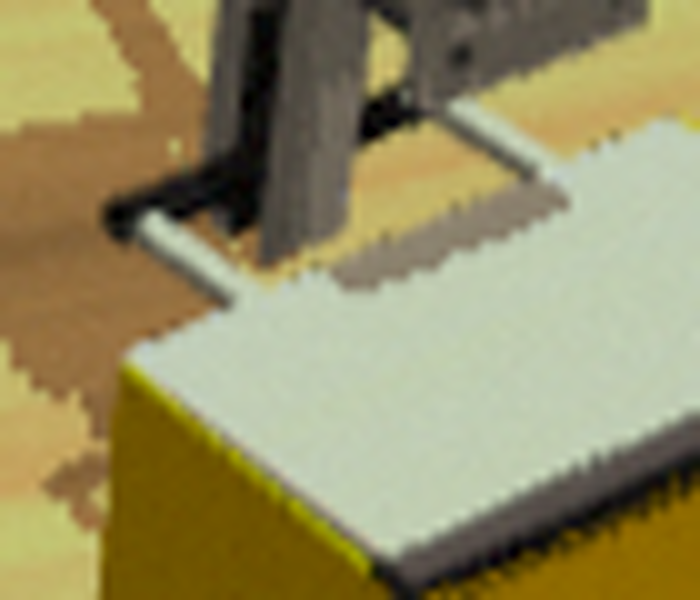

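View pics/w14.png

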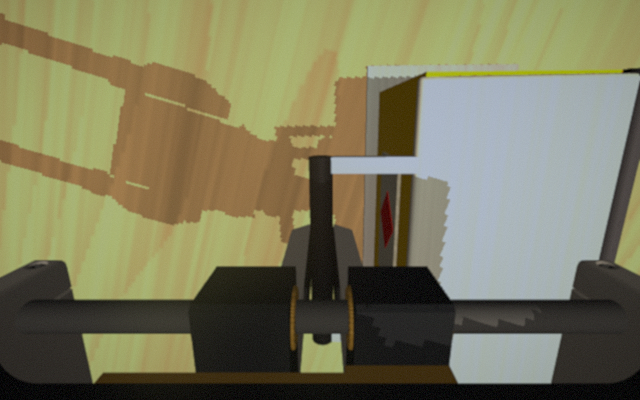

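```bash
python3 - <<'E'
from h import *
S=shot("side"); SC=shot("scene")
for q in(0,.03,.06):
  for t in(-3,3):
    for y in (88,-88):
      P=box(45-98*np.cos(q)-t*np.sin(q),y,123+98*np.sin(q)+t*np.cos(q)); print(q,t,y,"side",np.round(proj(S,P),1),"scene",np.round(proj(SC,P),1))
for y in(90,-90): print("rim front",y,np.round(proj(S,box(-50,y,120)),1),np.round(proj(SC,box(-50,y,120)),1))
for q in(0,.03,.06): print("bar -53 end",np.round(proj(SC,bar(q,-53)),1))
# column profiles of side, sub pixel, x=190..222, panel/box edge
im=S["color"].astype(int)
for x in (190,196,202,208,214,220): print(x,[tuple(v) for v in im[:,x][{190:250,196:252,202:253,208:255,214:257,220:259}[x]:][:12,].tolist()])
E
```

```text
0 -3 88 side [222.2 263.2] scene [426.5 172. ]
0 -3 -88 side [259.  214.9] scene [370.8 195.6]
0 3 88 side [221.8 261.2] scene [426.8 170.1]
0 3 -88 side [258.8 212.9] scene [371.  193.6]
0.03 -3 88 side [221.9 262.2] scene [426.7 171.1]
0.03 -3 -88 side [258.9 213.9] scene [370.9 194.7]
0.03 3 88 side [221.6 260.2] scene [427.  169.1]
0.03 3 -88 side [258.7 212. ] scene [371.  192.6]
0.06 -3 88 side [221.7 261.2] scene [426.9 170.2]
0.06 -3 -88 side [258.7 212.9] scene [371.  193.7]
0.06 3 88 side [221.4 259.2] scene [427.2 168.1]
0.06 3 -88 side [258.6 211. ] scene [371.1 191.6]
rim front 90 [220.4 263.5] [427.9 172.3]
rim front -90 [258.2 214.1] [370.9 196.6]
bar -53 end [370.9 180.2]
bar -53 end [371.  178.8]
bar -53 end [371.2 177.4]
190 [(237, 236, 217), (237, 237, 218), (237, 236, 214), (234, 231, 202), (223, 213, 171), (209, 194, 120), (202, 182, 76), (191, 160, 60), (182, 144, 59), (181, 140, 59), (180, 141, 58), (180, 140, 57)]
196 [(237, 237, 215), (237, 237, 214), (236, 235, 211), (232, 230, 196), (221, 209, 158), (205, 190, 106), (196, 172, 69), (186, 151, 59), (180, 139
[... 166 characters left out ...]
, 189, 95), (192, 163, 62), (180, 141, 55), (177, 135, 53), (177, 136, 54), (177, 136, 53)]
208 [(237, 237, 220), (237, 237, 220), (237, 237, 220), (236, 235, 214), (231, 228, 191), (217, 204, 139), (202, 179, 82), (185, 150, 54), (177, 136, 52), (176, 133, 51), (176, 134, 51), (176, 135, 51)]
214 [(237, 237, 218), (238, 238, 218), (237, 237, 218), (237, 235, 211), (230, 226, 180), (214, 199, 122), (194, 166, 68), (179, 141, 51), (175, 133, 49), (175, 132, 48), (175, 133, 48), (175, 132, 48)]
220 [(238, 238, 221), (238, 238, 223), (238, 237, 221), (237, 235, 209), (233, 229, 166), (216, 200, 101), (187, 156, 56), (172, 131, 46), (171, 129, 45), (173, 131, 47), (174, 131, 46), (175, 131, 46)]
```

```bash
python3 -m creep '[[0.1,0,0,0,0,0,0.03],[0.2,0,0,0,0,0,0.03],[0.2,0,0,0,0,0,0.03],[0.2,0,0,0,0,0,0.03]]'; python3 st.py
cat > ed.py <<'E'
from h import *
S=shot("side"); im=S["color"].astype(float); SC=shot("scene"); c=SC["color"].astype(float).sum(2)
def cr(v,t):
    i=np.where((v[:-1]-t)*(v[1:]-t)<0)[0]; return [round(float(k+(v[k]-t)/(v[k]-v[k+1])),2) for k in i]
print("side",[cr(im[240:275,x,2],137) for x in(190,196,202,208,214,220)])
print("scene379",cr(c[175:205,379],450),"374bar",cr(c[165:195,374],200))
E
python3 ed.py
```

```text
t: 20.7
tcp_pos: [470.0, 42.3, 185.6]
ee_rot: [0.701, -0.1, 0.699, 0.1]
ft_force: [-5.0, 2.2, 10.0]
finger_gap: 11.3
box -98.9 0.3 107.6 r 144.8 q -0.107 F [-5.   2.2 10. ] gap 11.3
side [[3.65, 14.73], [16.52], [18.38], [20.22], [21.79], [23.25]]
scene379 [8.92, 11.66, 17.15, 26.1] 374bar [13.89, 16.28]
```

Lowering a further 2 mm moved the panel edge by only 0.04 px, and the upward reaction has reached 10 N. So the flap is seated and the pads are now sliding on the bar. Releasing and retreating upward.

```bash
python3 -m creep '[[0,0,0,0,0,0,0.15],[0,0,0,0,0,0,0.25],[0,0,0,0,0,0,0.35],[0,0,0,0,0,0,0.35],[0,0,0,0,0,0,0.35],[0,0,0,0,0,0,0.35]]'; python3 st.py; python3 ed.py
python3 - <<'E'
from h import *
s=shot("wrist"); cv2.imwrite("pics/w15.png",s["color"][:,:,::-1])
E
```

```text
t: 21.3
tcp_pos: [469.6, 42.0, 184.2]
ee_rot: [0.7, -0.1, 0.7, 0.1]
ft_force: [0.4, -0.6, 0.0]
finger_gap: 33.1
box -99.6 0.1 106.2 r 145.6 q -0.115 F [ 0.4 -0.6  0. ] gap 33.1
side [[3.48, 14.36], [15.98], [17.7], [19.29], [20.96], [22.59]]
scene379 [6.78, 9.41, 15.65, 24.68] 374bar [11.42, 13.61]
```

View pics/w15.png

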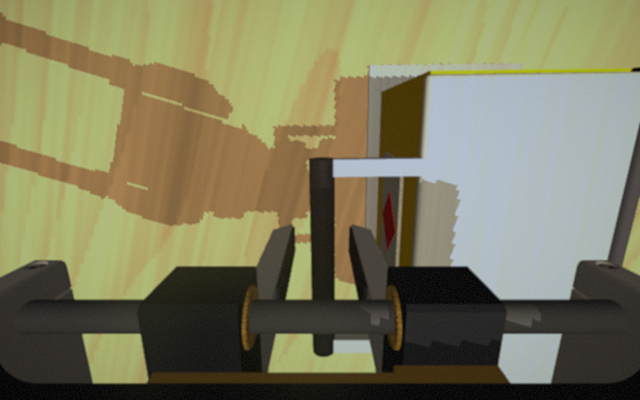

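```bash
python3 ed.py; python3 -m creep '[[-1,0,0,0,0,0,0.35],[-2,0,0,0,0,0,0.35],[-3.5,0,0,0,0,0,0.35],[-5,0,0,0,0,0,0.35],[-7,0,0,0,0,0,0.35],[-10,0,0,0,0,0,0.35],[-13,0,0,0,0,0,0.35],[-16,0,0,0,0,0,0.35],[-18,0,0,0,0,0,0.35],[-18,0,-4,0,0,0,0.35],[-18,0,-8,0,0,0,0.35],[-18,0,-10,0,0,0,0.35],[-18,0,-10,0,0,0,0.35],[-18,0,-10,0,0,0,0.35]]'
python3 ed.py
python3 - <<'E'
from h import *
s=shot("side"); crop(s,160,190,120,90,6,"d16.png"); 
s=shot("scene"); cv2.imwrite("pics/s16.png",s["color"][:,:,::-1])
s=shot("wrist"); cv2.imwrite("pics/w16.png",s["color"][:,:,::-1])
E
```

```text
side [[3.48, 14.35], [], [17.7], [19.29], [20.96], [22.59]]
scene379 [6.8, 9.41, 15.63, 24.62] 374bar [11.35, 13.68]
t: 22.72
tcp_pos: [372.9, 14.0, 364.8]
ee_rot: [0.701, -0.1, 0.699, 0.1]
ft_force: [0.8, -0.4, -0.1]
finger_gap: 33.1
side [[3.67, 14.24], [15.87], [17.58], [19.18], [20.84], [22.49]]
scene379 [5.9, 9.33, 12.67, 14.26, 15.36, 24.58] 374bar [11.76, 13.64]
```

View pics/d16.png

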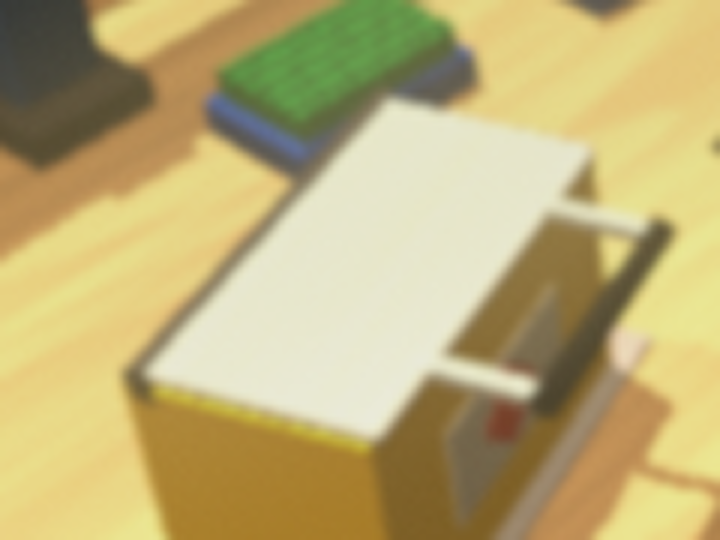

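View pics/s16.png

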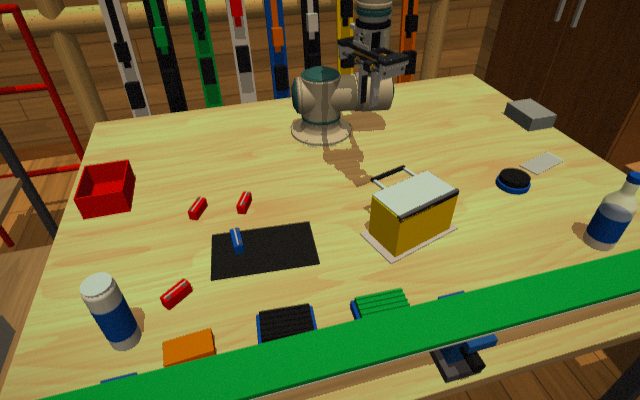

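View pics/w16.png

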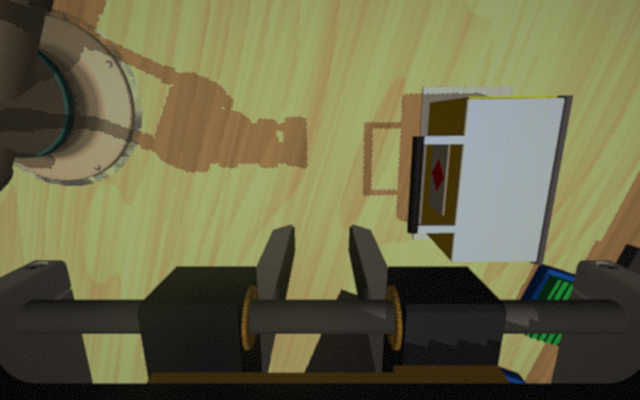

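The released flap lies flush and hasn't moved since. Its bar end at side (250.4,256.2) matches the q=0 prediction of (249.8,255.4). The blue cassette is unmoved at scene (237,240), and the robot is clear.

```bash
python3 - <<'E'
from cell import ticket
print(ticket.hand_in())
E
```

```text
the job is handed in; nothing more can be done
None
```

The red cassette is in the sharps box and the flap is shut. I handed the job in at about 23 s of the 54 s allowed.

I took the leftmost red cassette, the one on the mat, lowered it into the box and released it. The wrist picture showed it lying inside. Then I pinched the flap's bar and led it down the whole arc without letting go, opened the fingers only once it was seated, and backed away.

**Last checks:**
- The flap lies flush and did not move after release. Its bar sits within about 1 px of where the shut position predicts.
- The blue cassette looks unmoved, and the gripper is clear of everything.

**What disagreed:**
- **Grasp height:** near the end the measured grasp height ran up to about 15 mm below the expected bar height, because the pads slid along the bar. I went on lowering until the panel edge stopped moving.
- **Press when seating:** at that point I was pressing down with about 10 N. When I let go, the flap rose back slightly, about 0.8 px in the side view, and stayed there.

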